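Clamp the black-capped jar in the bench shaker

TASK

Clamp the black-capped jar in the bench shaker. First ease the shaker's sprung clamp arm back by its knob just until the catch takes it, without forcing it on against the rubber buffer, and let go so that the catch alone holds it open. Then stand the jar upright on the rubber disc in the V-block and let go of it, and finally press the thumb pad so that the arm swings shut and holds the jar; leave the bottles and glassware round about where they stand.

Things in the scene. Friction and masses are not known exactly. Their poses are not given: they have to be found in the camera images.
- jar: the jar to clamp: white plastic powder jar with a black ribbed screw cap (fixed), 52 mm in diameter, 107 mm tall (all sizes here in mm); cap 45 in diameter, from 83 to 107 above the underside; about 0.16 kg. It stands on the table left of the shaker, in any one of three places that it shares with two bottles. Origin at the centre of its underside, z up along its axis
- shaker: grey bench shaker, fixed, 200 mm (x) x 300 mm (y); origin on the table under its housing, x away from the robot, y left, z up, turned up to 0.3 rad. Platform 64 above the table carries a rubber disc (the jar's place), behind it (+x) a V-block with smooth grey plastic faces at 45 degrees, 138 above the table, open to the robot; the clamp arm's pivot post, top 133; right of that the catch and its thumb pad
- seat (a point): centre of the top of the rubber disc, 66 above the table: where the centre of the jar's underside is when the jar is held in the V; x and y as the shaker's. A jar put down up to about 10 off is pushed home by the arm when it snaps shut
- clamp_pivot (a point): point on the clamp arm's vertical pivot axis, level with the middle of the knob (145 above the table)
- knob (a point): middle of the grip of the upright black plastic knob on the end of the clamp arm, on the knob's axis: a post about 12 thick in its lower 28, a 17 thick head above, from 121 to 167 above the table; 150 from the pivot axis; moves with the arm
- clamp_arm: dark steel clamp arm with a spring: a level bar 9 thick, 101 to 121 above the table, turning about the upright pivot; a smooth plastic jaw pad 80 from the pivot presses the jar at half height into the V. Opened by pulling its knob towards the robot; at angle a the knob lies from the pivot along (-sin(a-0.15), cos(a-0.15)) in the shaker's x, y. Origin on the table on the pivot axis
- clamp_arm_hinge (a joint): arm angle, rad: 0 shut and empty (start), about 0.15 shut on a jar, grows counterclockwise seen from above as it opens. The spring turns it shut: 3 N at the knob at 0, about 8 N at 1.0; damped, shuts in about 0.5 s. The catch takes it at an unmeasured angle between 0.64 and 1.16; only 0.04 rad (6 mm at the knob) later the buffer stops it and the force rises steeply. Let go earlier it swings shut
- buffer: aluminium catch bracket, fixed on the shaker's platform right of the pivot post, with the rubber buffer block that stops the catch dog of the arm. The dog sits on a split collar round the arm's hub, screwed on at a setting that differs each time by up to 0.25 rad either way. More than 35 N on the buffer (about 20 N at the knob in all) strains it
- trigger_hinge (a joint): angle of the catch's rocker, rad: 0 at rest, growing to 0.24 as the thumb pad is pressed down, which lifts the hook at the other end; a spring returns it. The hook lets go of the arm at about 0.12
- thumb_pad (a point): centre of the top of the thumb pad, 115 above the table: a ribbed black plate 26 x 24, its outer (right) edge 2 higher than its centre, at 126 from the pivot towards the shaker's -y (right). To trip the catch press it straight down by 6 to 9 with 5 to 10 N
- amber_bottle: brown glass reagent bottle with a paper label and an open threaded neck, 52 wide, 108 tall; one of two bystanders that stand about the jar and change places with it; origin at the centre of its underside, z up
- white_bottle: white plastic sample bottle with an open threaded neck, 62 wide, 128 tall; the other bystander that stands about the jar; origin at the centre of its underside, z up
- cell: clear glass sample cell with a white cap, 23 wide, 62 tall, standing farther left and back; bystander; origin at the centre of its underside
- vial: small white vial with a white ribbed cap, 26 wide, 44 tall, near the glass cell; bystander; origin at the centre of its underside
Things that resemble listed ones, but are neither listed nor needed, are in the scene too. Leave any red look-alike of the jar alone.

How it is judged:
On the way, in this order (a step that is already met when the one before it is completed fails the run):
1. the clamp arm is drawn back and held open by the catch alone, the robot off it (value of joint clamp_arm_hinge above 0.58 rad and velocity of joint clamp_arm_hinge between -0.1 and 0.1 rad/s and contact force between clamp_arm and the fingers below 0.3 N and contact force between clamp_arm and the arm below 0.3 N), for 0.4 s.
2. the jar stands upright on the rubber disc in the V-block, let go, with the arm still held open by the catch (value of joint clamp_arm_hinge above 0.58 rad and velocity of joint clamp_arm_hinge between -0.1 and 0.1 rad/s and horizontal distance between jar and seat below 0.012 m and z of jar in the frame of seat between -0.004 and 0.004 m and angle between jar's own z axis and vertical below 0.07 rad and contact force between jar and the fingers below 0.2 N), for 0.3 s.
3. the thumb pad is pressed and trips the catch, nothing else touching the arm or the jar (value of joint trigger_hinge above 0.08 rad and horizontal distance between jar and seat below 0.012 m and z of jar in the frame of seat between -0.004 and 0.004 m and angle between jar's own z axis and vertical below 0.07 rad and contact force between clamp_arm and the fingers below 0.3 N and contact force between clamp_arm and the arm below 0.3 N and contact force between jar and the fingers below 0.2 N).
At the end, for the whole second after the job is handed in: the jar stands upright (within 0.07 rad) and at rest on the rubber disc, its underside within 4 mm of the disc and its centre within 5 mm of the seat; the clamp arm has swung shut on it (angle between 0.05 and 0.30 rad) and presses it with more than 2 N; the thumb pad is back up (below 0.04 rad) (horizontal distance between jar and seat below 0.005 m and z of jar in the frame of seat between -0.004 and 0.004 m and angle between jar's own z axis and vertical below 0.07 rad and contact force between jar and clamp_arm above 2 N and value of joint clamp_arm_hinge between 0.05 and 0.3 rad and value of joint trigger_hinge below 0.04 rad and linear speed of jar below 0.02 m/s); the robot touches nothing.
It fails at once if the arm is forced against the rubber buffer with more than 35 N (contact force between clamp_arm and buffer above 35 N).
It fails at once if the jar is tipped more than 0.5 rad (angle between jar's own z axis and vertical above 0.5 rad).
It fails at once if a bystander bottle, cell or vial is moved more than 30 mm (distance of any of amber_bottle, white_bottle, cell, vial from where it was at the start of the episode above 0.03 m).
It also fails if it takes over 72 s, if anything falls off the work surface, if the arm or the gripper's body presses on something with over 40 N, if the wrist force passes 120 N, or if a joint passes its speed limit or range.

ROBOT

A 6-joint arm with a two-finger parallel gripper is mounted at the origin on a cart in front of the work surface, level with it; the furniture and walls round the work are solid. World frame = base frame: x ahead of the robot, y to its left, z up, the work surface at z = 0. Lengths are in m, angles in rad, forces in N, time in s.
With the tool pointing down it reaches from about 0.375 to 0.9 m from the base axis. Payload 3.1 kg.
Tool frame: the origin (TCP) lies at the very end of the fingers, on their centre line; the grasp point (between the pads) lies 19 mm behind it; z points along the fingers, y is the direction in which the jaws open and shut (so a half turn about z gives the same grasp; the last joint's range is limited). The gripper opens to 87 mm and grips with 3 to 60 N. Pads are 19 mm wide; open, the fingers measure 117 mm over their backs; the gripper's body (75 mm by 190 mm) begins 51 mm behind the grasp point.
Start: joints at [1, 0.527, 1.433, -0, 1.181, -0.178], TCP at [0.239, 0.577, 0.223] pointing down, gripper open.
Joint ranges: [-3.08, 3.08], [-0.75, 2.2], [0.22, 2.44], [-1.43, 4.57], [0, 2.65], [-2.85, 2.85]. Speed limits (rad/s): [2.79, 2.79, 3.14, 3.14, 3.14, 3.14].

INTERFACE

Orientations are given as a unit quaternion [x, y, z, w].
In Python, from cell import arm gives the robot as it stands.
- The arm moves only by the tool play_rows, never from a script. Its argument "rows" is a list of rows, each an object of numbers: "tx", "ty", "tz": the shift along the world's x, y, z in mm; "turn": the turn about the world's z in rad; "claw": the opening, from 0 (shut) to 1 (fully open). A call has 1 to 12 rows; each row is the pose to reach, as a shift and turn from the pose commanded when the call began; what a row does not reach only later rows make up. A row lasts 1/8 s, in which the tool goes at most 62.5 mm and 10.7 degrees, less where a joint would pass 70% of its speed; a pose out of reach is approached as far as the arm can. A call with a gripper value outside its range is refused whole. The fingers move at their own pace and stop on an object; the grip force is fixed at half the most. Time passes only in rows, so rows that repeat a pose let the fingers close. It gives the time, the measured TCP pose, the force and the opening at its end, in the units of the state.
- arm.read_state(): the state, without advancing time (a new reading comes with each control period).
- arm.grab_frame(name): name is "side" or "top" or "wrist"; returns a dict with "frame" (480x640x3 uint8, blue, green, red), "mtx" (3x3 intrinsics, pixels), "rvec" (rotation vector, rad) and "tvec" (3), from world to camera coordinates, as OpenCV has them. Camera axes: x right, y down, z forward; pixel columns grow to the right and rows downward; lengths in m; the calibration is good to about 2 mm. A picture is of the moment at which its call begins. There is no depth.
- arm.sign_off(): hands the job in, once; it reports no verdict.
The state is a dict: "time": time; "q": joint angles; "dq": joint speeds; "joint_efforts": joint torques, N m; "position": TCP position; "orientation": TCP orientation; "contact_force": force on the tool from outside, world axes, zero at the start; "torque": the same for the moment, N m; "width": finger opening in m.
Only numpy, scipy, OpenCV 4.12 (cv2) and the standard library are available. Lean on these libraries where they do the work, as an engineer would, in place of code of your own. Each camera call takes 0.05 s, during which the arm holds its last target.

## Working session

There is one attempt and no reset: what is moved stays moved. The work goes in short steps, Python scripts to look and compute and a tool call to move; the robot and the scene stay as the last step left them, time stands still between calls to the robot, and variables do not carry over. Pictures are saved under pics/ and viewed, and the job is handed in when it is done.

Besides the shell and the picture viewer there is one more tool, called after ">>>" by a JSON object that holds its "api" and its "payload", one argument or row to a line. play_rows: Moves the arm, as the interface text tells. Its arguments: {"type":"object","properties":{"rows":{"type":"array","items":{"type":"object","properties":{"tx":{"type":"number"},"ty":{"type":"number"},"tz":{"type":"number"},"turn":{"type":"number"},"claw":{"type":"number"}}}}},"required":["rows"]}

```bash
mkdir -p pics; cat > h.py <<'E'
import numpy as np, cv2
from cell import arm
def grab(name,fn):
    f=arm.grab_frame(name); cv2.imwrite('pics/'+fn+'.png',f['frame']); 
    np.savez('pics/'+fn+'.npz',**{k:np.array(v) for k,v in f.items()}); return f
def load(fn): return dict(np.load('pics/'+fn+'.npz'))
def ray(f,u,v):
    R=cv2.Rodrigues(np.array(f['rvec'],float))[0]; t=np.array(f['tvec'],float).ravel()
    d=R.T@np.linalg.inv(np.array(f['mtx']))@np.array([u,v,1.]); return -R.T@t,d/np.linalg.norm(d)
def onz(f,u,v,z):
    c,d=ray(f,u,v); return c+d*(z-c[2])/d[2]
def two(f1,p1,f2,p2):
    c1,d1=ray(f1,*p1); c2,d2=ray(f2,*p2)
    A=np.stack([d1,-d2],1); s=np.linalg.lstsq(A,c2-c1,rcond=None)[0]
    a=c1+s[0]*d1;b=c2+s[1]*d2; return (a+b)/2,np.linalg.norm(a-b)
def proj(f,P):
    return cv2.projectPoints(np.array(P,float).reshape(-1,3),np.array(f['rvec'],float),np.array(f['tvec'],float),np.array(f['mtx'],float),None)[0].reshape(-1,2)
E
python3 - <<'E'
from h import *
for n in ['side','top','wrist']:
    f=grab(n,n+'0'); print(n,ray(f,320,240))
s=arm.read_state(); print(s)
E
```

```text
side (array([0.26471282, 0.86393154, 0.66783152]), array([ 0.26401546, -0.81060953, -0.52269305]))
top (array([0.45737503, 0.07025324, 1.55154085]), array([ 2.59650023e-02,  4.98432604e-04, -9.99662728e-01]))
wrist (array([0.1634854 , 0.60891878, 0.38481472]), array([ 0.28170137, -0.11787469, -0.95223416]))
{'time': 0.15, 'q': array([ 9.99520298e-01,  5.28251465e-01,  1.43358678e+00, -1.12289073e-06,
        1.18139378e+00, -1.78514886e-01]), 'dq': array([ 0.00239492, -0.00167002, -0.00400987, -0.00179162, -0.00217212,
        0.00068273]), 'joint_efforts': array([-2.85645956e-04, -4.40430415e+01, -1.76842475e+01,  6.32699579e-02,
        5.52982651e-02, -9.75569083e-05]), 'position': array([0.23889354, 0.57694899, 0.22180389]), 'orientation': array([ 1.95120481e-01,  9.80778938e-01, -7.62945667e-04, -2.99665582e-04]), 'contact_force': array([-0.10154668,  0.08350755, -0.53696756]), 'torque': array([ 0.08224045,  0.0598557 , -0.0387201 ]), 'width': 0.0871381965249917}
```

View pics/side0.png

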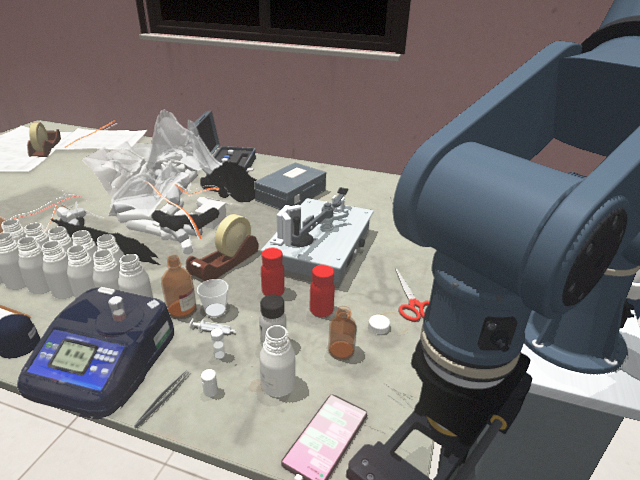

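View pics/top0.png

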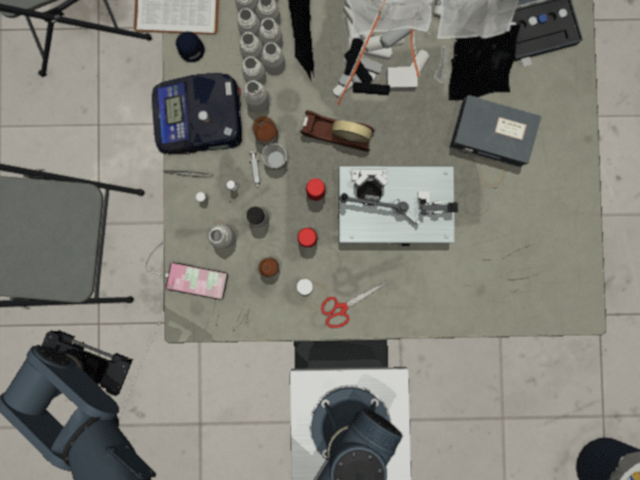

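View pics/wrist0.png

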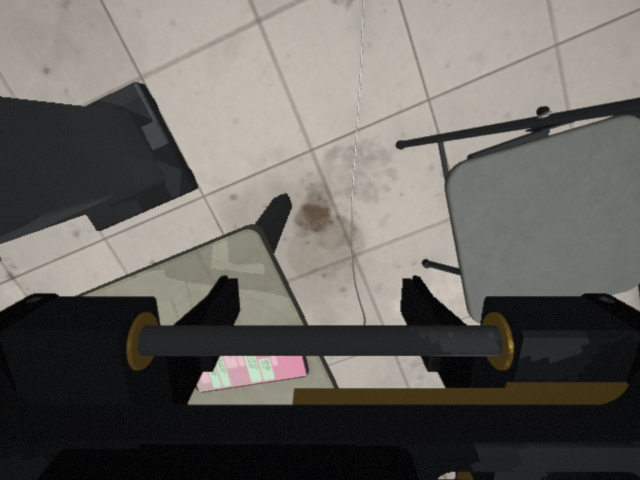

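Side view: the jar (black cap) is at about (273,305), behind the white bottle (277,365). Red look-alikes are at (272,272) and (321,290), and the amber bottle is at (342,330). In the top view the jar cap is at (257,215) and the shaker at about (397,205). Next I'll zoom in.

```bash
python3 - <<'E'
from h import *
t=load('top0');s=load('side0')
a=cv2.resize(t['frame'][155:255,330:465],None,fx=5.9,fy=5.9,interpolation=cv2.INTER_CUBIC)
cv2.imwrite('pics/topz.png',a)
a=cv2.resize(s['frame'][175:285,250:385],None,fx=5.4,fy=5.4,interpolation=cv2.INTER_CUBIC)
cv2.imwrite('pics/sidez.png',a)
hsv=cv2.cvtColor(t['frame'],cv2.COLOR_BGR2HSV)
for p in [(340,167),(453,167),(453,242),(340,242)]: print('corner',p,onz(t,*p,0.064))
print('jar',onz(t,257,215,.107),'white',onz(t,221,236,.128),'amber',onz(t,269,268,.108),'red',onz(t,307,237,.107),onz(t,316,188,.107))
E
```

```text
corner (340, 167) [0.68560006 0.01535792 0.064     ]
corner (453, 167) [ 0.68032865 -0.27968629  0.064     ]
corner (453, 242) [ 0.48454708 -0.27418144  0.064     ]
corner (340, 242) [0.48987869 0.01919231 0.064     ]
jar [0.56089858 0.22885051 0.107     ] white [0.50874962 0.31661077 0.128     ] amber [0.42683531 0.20037887 0.108     ] red [0.50305314 0.10360228 0.107     ] [0.62665761 0.0787136  0.107     ]
```

View pics/topz.png

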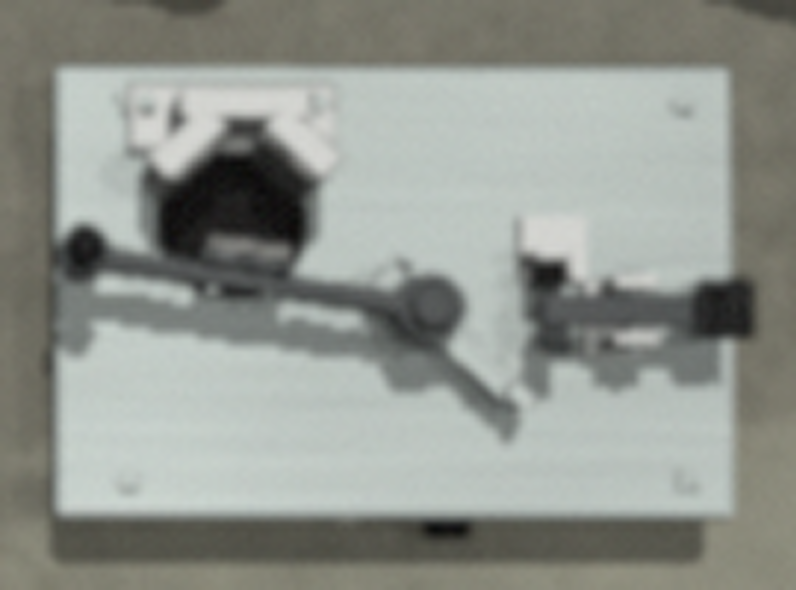

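View pics/sidez.png

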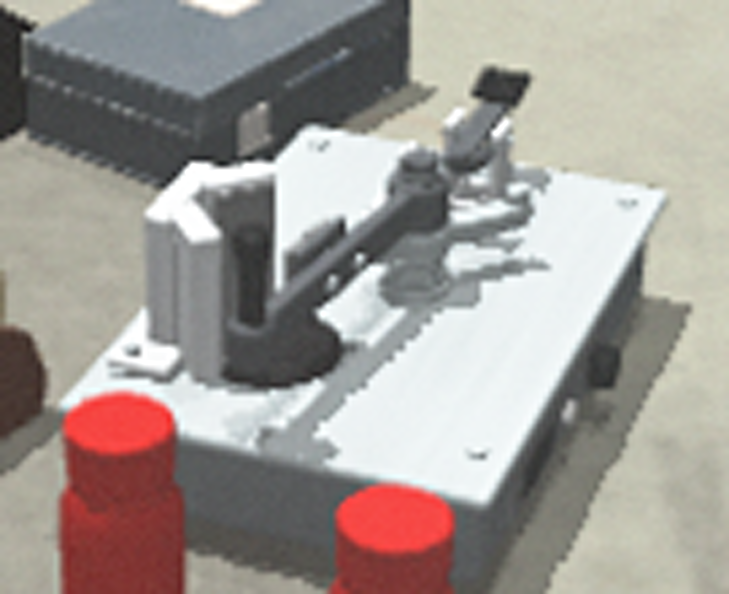

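```bash
python3 - <<'E'
from h import *
t=load('top0');s=load('side0')
def tz(u,v): return (330+(u+.5)/5.9-.5,155+(v+.5)/5.9-.5)
def sz(u,v): return (250+(u+.5)/5.4-.5,175+(v+.5)/5.4-.5)
for n,p,z in [('knobtop',(85,247),.167),('pivot',(435,305),.133),('pad',(723,308),.115),('discL',(155,215),.066),('discR',(308,215),.066),('discBot',(240,293),.066),('c1',(55,67),.064),('c2',(731,67),.064),('c3',(734,514),.064),('c4',(55,516),.064),
 ('screw1',(683,105),.064),('screw2',(690,482),.064),('screw3',(128,482),.064),('VL',(127,85),.07),('VR',(335,85),.07)]:
    print(n,np.round(onz(t,*tz(*p),z)*1000,1))
print('knob2',two(t,tz(85,247),s,sz(250,230)))
print('pivot2',two(t,tz(435,305),s,sz(420,157)))
print('pad2',two(t,tz(723,308),s,sz(502,85)))
print('knob side plane',onz(s,*sz(250,232),.167),'pivot',onz(s,*sz(420,157),.133))
# jar: cap ellipse by mask
hsv=cv2.cvtColor(t['frame'],cv2.COLOR_BGR2HSV)
r=t['frame'][200:232,240:275].max(2); m=(r<75).astype(np.uint8)
k,l,st,c=cv2.connectedComponentsWithStats(m); 
for i in range(1,k):
  if st[i,4]>20: print(st[i],c[i]+[240,200],onz(t,*(c[i]+[240,200]),.107))
a=cv2.resize(s['frame'][280:410,180:370],None,fx=4.2,fy=4.2,interpolation=cv2.INTER_CUBIC);cv2.imwrite('pics/sidej.png',a)
E
```

```text
knobtop [597.8  10.9 167. ]
pivot [ 574.2 -137.3  133. ]
pad [ 572.2 -262.7  115. ]
discL [621.7 -24.6  66. ]
discR [620.5 -92.1  66. ]
discBot [586.5 -61.3  66. ]
c1 [688.4  18.2  64. ]
c2 [ 683.1 -281.    64. ]
c3 [ 485.3 -276.8   64. ]
c4 [489.8  22.   64. ]
screw1 [ 666.6 -259.3   64. ]
screw2 [ 499.7 -257.8   64. ]
screw3 [504.2 -10.4  64. ]
VL [679.  -13.2  70. ]
VR [ 677.3 -104.8   70. ]
knob2 (array([0.59912157, 0.01115679, 0.16489677]), np.float64(0.0022308655197474715))
pivot2 (array([ 0.57415414, -0.13742036,  0.13242436]), np.float64(0.0001245209744878835))
pad2 (array([ 0.57157806, -0.26311993,  0.11378737]), np.float64(0.0013901664984029753))
knob side plane [0.5982122  0.01651051 0.167     ] pivot [ 0.57376033 -0.13635643  0.133     ]
[  7   7  21  21 331] [256.38066465 217.01208459] [0.55583787 0.23048099 0.107     ]
```

View pics/sidej.png

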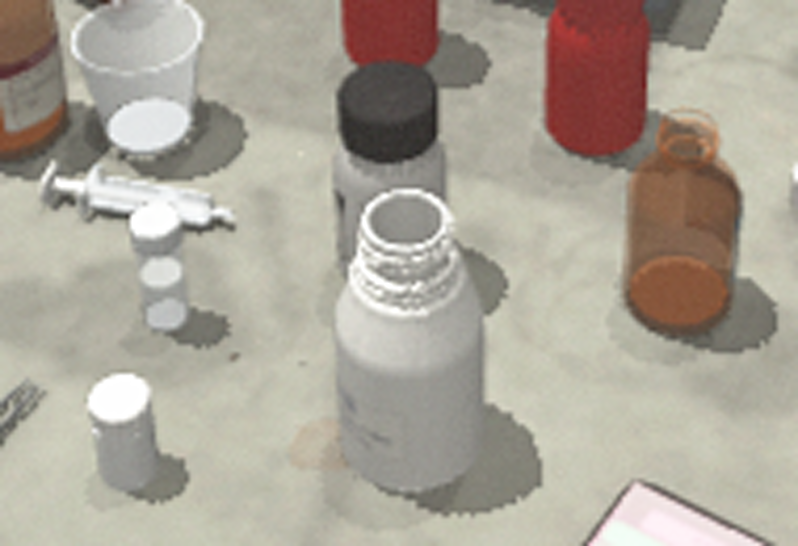

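The measurements fit the given sizes: knob to pivot is 150.1 mm, pad to pivot 125.4 mm, housing about 299 x 198 mm, and yaw about -0.016 rad. I'll move above the knob with the jaws along the pull direction and check with the wrist camera.

>>> {"api": "play_rows", "payload": {
  "rows": [
    {"tx": 359, "ty": -566, "tz": 0, "turn": -1.335, "claw": 1},
    {"tx": 359, "ty": -566, "tz": 0, "turn": -1.335, "claw": 1},
    {"tx": 359, "ty": -566, "tz": 0, "turn": -1.335, "claw": 1},
    {"tx": 359, "ty": -566, "tz": 0, "turn": -1.335, "claw": 1},
    {"tx": 359, "ty": -566, "tz": 0, "turn": -1.335, "claw": 1},
    {"tx": 359, "ty": -566, "tz": 0, "turn": -1.335, "claw": 1},
    {"tx": 359, "ty": -566, "tz": 0, "turn": -1.335, "claw": 1},
    {"tx": 359, "ty": -566, "tz": 0, "turn": -1.335, "claw": 1},
    {"tx": 359, "ty": -566, "tz": 0, "turn": -1.335, "claw": 1},
    {"tx": 359, "ty": -566, "tz": 0, "turn": -1.335, "claw": 1},
    {"tx": 359, "ty": -566, "tz": 0, "turn": -1.335, "claw": 1},
    {"tx": 359, "ty": -566, "tz": 0, "turn": -1.335, "claw": 1}
  ]
}}

```text
time: 1.65
position: [0.6001, 0.008, 0.2221]
orientation: [0.762, 0.648, 0.0, 0.001]
contact_force: [-0.1, 0.6, 0.5]
width: 0.0871
```

```bash
python3 - <<'E'
from h import *
s=arm.read_state(); print(s['time'],s['position'],s['orientation'],s['q'],s['contact_force'])
f=grab('wrist','w1'); print(ray(f,320,240))
print(proj(f,[[.598,.011,.167],[.598,.011,.121],[.5742,-.1373,.133],[.6205,-.0583,.066],[.572,-.263,.115]]))
E
```

```text
1.65 [0.60008618 0.00803218 0.22213159] [7.61864548e-01 6.47735946e-01 2.55208534e-04 6.99850926e-04] [-1.72383395e-01  4.93730718e-01  1.49860697e+00 -5.51213889e-04
  1.14785251e+00 -1.05795322e-02] [-0.07383024  0.58598648  0.5152073 ]
(array([0.61433198, 0.09006236, 0.38518432]), array([-0.04879103, -0.30341964, -0.95160704]))
[[314.8957054  253.96267139]
 [315.66397359 234.63955567]
 [316.57847086 393.34165357]
 [348.5554272  278.68552262]
 [333.6563724  473.88165785]]
```

View pics/w1.png

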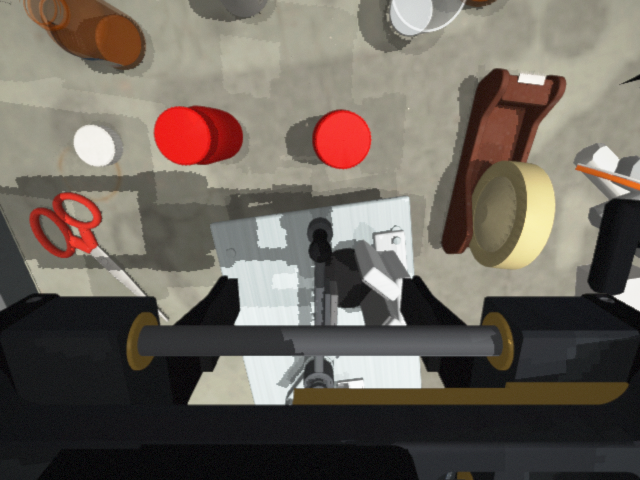

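```bash
python3 - <<'E'
from h import *
f=load('w1')
a=cv2.resize(f['frame'][195:325,240:420],None,fx=4.4,fy=4.4,interpolation=cv2.INTER_CUBIC);cv2.imwrite('pics/w1z.png',a)
E
```

```text
(no output)
```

View pics/w1z.png

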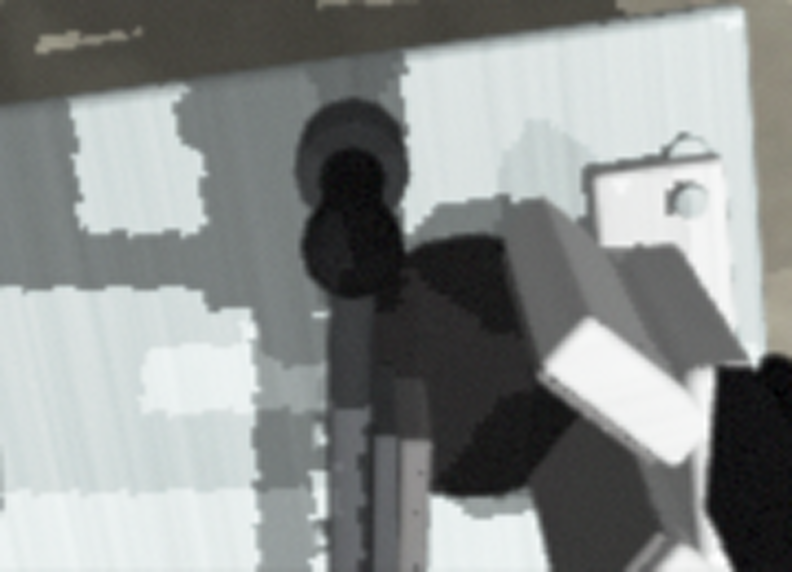

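```bash
python3 - <<'E'
from h import *
f=load('w1')
print(onz(f,319.8,251,.167),onz(f,319.8,229.8,.121))
z=lambda u,v:(240+(u+.5)/4.4-.5,195+(v+.5)/4.4-.5)
for p in [(450,236),(500,238),(440,493),(495,493),(545,455)]: print(onz(f,*z(*p),.066))
E
```

```text
[0.60171747 0.01260836 0.167     ] [0.60204487 0.0145569  0.121     ]
[ 0.61840119 -0.02393508  0.066     ]
[ 0.62968021 -0.02627248  0.066     ]
[ 0.6066123  -0.08914153  0.066     ]
[ 0.61982472 -0.09130106  0.066     ]
[ 0.63309582 -0.08305005  0.066     ]
```

Wrist view: the knob head top is at (320,251), giving (0.601,0.013). That agrees with the top view, (0.598,0.011). Now I'll lower the half-open fingers round it.

>>> {"api": "play_rows", "payload": {
  "rows": [
    {"tx": 1, "ty": 1, "tz": 0, "turn": 0, "claw": 0.42},
    {"tx": 1, "ty": 1, "tz": 0, "turn": 0, "claw": 0.42},
    {"tx": 1, "ty": 1, "tz": -30, "turn": 0, "claw": 0.42},
    {"tx": 1, "ty": 1, "tz": -60, "turn": 0, "claw": 0.42},
    {"tx": 1, "ty": 1, "tz": -80, "turn": 0, "claw": 0.42},
    {"tx": 1, "ty": 1, "tz": -94, "turn": 0, "claw": 0.42},
    {"tx": 1, "ty": 1, "tz": -94, "turn": 0, "claw": 0.42}
  ]
}}

```text
time: 2.58
position: [0.5984, 0.0132, 0.1278]
orientation: [0.76, 0.65, -0.001, -0.001]
contact_force: [-1.0, 0.1, -0.6]
width: 0.0374
```

```bash
python3 - <<'E'
from h import *
s=arm.read_state(); print(s['time'],s['position'],s['orientation'],s['contact_force'],s['width'])
f=grab('wrist','w2')
a=cv2.resize(f['frame'][180:340,180:460],None,fx=2.8,fy=2.8,interpolation=cv2.INTER_CUBIC);cv2.imwrite('pics/w2z.png',a)
E
```

```text
2.575 [0.59837554 0.01316995 0.12779571] [ 7.60054452e-01  6.49858536e-01 -6.70938719e-04 -8.14804718e-04] [-1.01892407  0.09970656 -0.6198927 ] 0.03741800026199742
```

View pics/w2z.png

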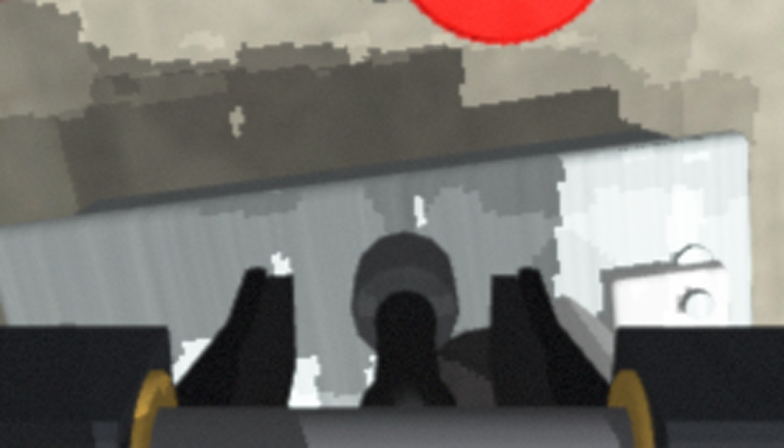

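```bash
cat >> h.py <<'E'
C=np.array([574.2,-137.3])
def arc(p,phis):
    r=np.array(p)-C
    for ph in phis:
        c,s=np.cos(ph),np.sin(ph); q=np.array([c*r[0]-s*r[1],s*r[0]+c*r[1]])-r
        print(round(ph,3),np.round(q,1))
E
python3 - <<'E'
from h import *
arc([599,12.5],np.arange(.05,.65,.05))
E
```

```text
0.05 [-7.5  1.1]
0.1 [-15.1   1.7]
0.15 [-22.7   2. ]
0.2 [-30.3   1.9]
0.25 [-37.8   1.5]
0.3 [-45.4   0.6]
0.35 [-52.9  -0.6]
0.4 [-60.3  -2.2]
0.45 [-67.6  -4.1]
0.5 [-74.9  -6.4]
0.55 [-82.   -9.1]
0.6 [-88.9 -12.2]
```

>>> {"api": "play_rows", "payload": {
  "rows": [
    {"tx": 0, "ty": 0, "tz": 0, "turn": 0, "claw": 0.25},
    {"tx": -7.5, "ty": 1.1, "tz": 0, "turn": 0.05, "claw": 0.25},
    {"tx": -15, "ty": 1.7, "tz": 0, "turn": 0.1, "claw": 0.25},
    {"tx": -22.7, "ty": 2, "tz": 0, "turn": 0.15, "claw": 0.25},
    {"tx": -30.3, "ty": 1.9, "tz": 0, "turn": 0.2, "claw": 0.25},
    {"tx": -37.8, "ty": 1.5, "tz": 0, "turn": 0.25, "claw": 0.25},
    {"tx": -45.4, "ty": 0.6, "tz": 0, "turn": 0.3, "claw": 0.25},
    {"tx": -52.9, "ty": -0.6, "tz": 0, "turn": 0.35, "claw": 0.25},
    {"tx": -60.3, "ty": -2.2, "tz": 0, "turn": 0.4, "claw": 0.25},
    {"tx": -67.6, "ty": -4.1, "tz": 0, "turn": 0.45, "claw": 0.25},
    {"tx": -74.9, "ty": -6.4, "tz": 0, "turn": 0.5, "claw": 0.25},
    {"tx": -74.9, "ty": -6.4, "tz": 0, "turn": 0.5, "claw": 0.25}
  ]
}}

```text
time: 4.12
position: [0.5274, 0.0065, 0.1299]
orientation: [0.576, 0.817, 0.003, 0.003]
contact_force: [3.8, 4.7, -3.3]
width: 0.0218
```

```bash
cat >> h.py <<'E'
def st():
    s=arm.read_state(); p=s['position']*1000; d=p[:2]-C; th=np.arctan2(-d[0],d[1]); 
    tn=np.array([-np.cos(th),-np.sin(th)])
    F=s['contact_force']; print('t',s['time'],'pos',p.round(1),'r',np.hypot(*d).round(1),'a_tool',round(th+.15+.016,3),'F',F.round(2),'Ftan(shut dir)',-(F[:2]@tn).round(2),'w',round(s['width']*1000,1))
E
python3 - <<'E'
from h import *
st(); f=grab('wrist','w3')
a=cv2.resize(f['frame'][180:340,180:460],None,fx=2.8,fy=2.8,interpolation=cv2.INTER_CUBIC);cv2.imwrite('pics/w3z.png',a)
t=grab('top','t3'); 
a=cv2.resize(t['frame'][155:255,330:465],None,fx=5.9,fy=5.9,interpolation=cv2.INTER_CUBIC)
cv2.imwrite('pics/t3z.png',a)
arc([524.1,6.1],[.02*i for i in range(1,12)])
E
```

```text
t 4.125 pos [527.4   6.5 129.9] r 151.2 a_tool 0.481 F [ 3.75  4.71 -3.32] Ftan(shut dir) 5.02 w 21.8
0.02 [-2.9 -1. ]
0.04 [-5.7 -2.1]
0.06 [-8.5 -3.3]
0.08 [-11.3  -4.5]
0.1 [-14.1  -5.7]
0.12 [-16.8  -7. ]
0.14 [-19.5  -8.4]
0.16 [-22.2  -9.8]
0.18 [-24.9 -11.3]
0.2 [-27.5 -12.8]
0.22 [-30.1 -14.4]
```

View pics/w3z.png

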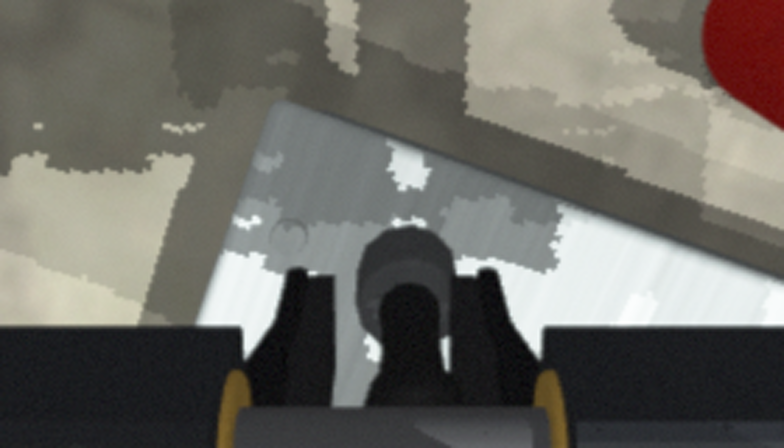

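View pics/t3z.png

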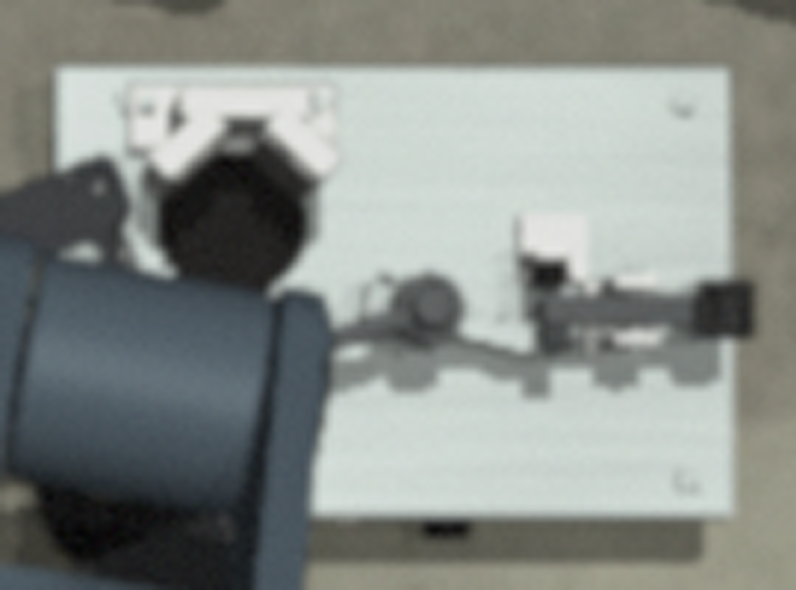

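The knob is hooked on the finger and the arm is at about 0.46 rad. The dog is close to the hook, at zoomed (545,345). The tool gives about 1.5 N/mm, so I'll go on in small steps and watch the force.

>>> {"api": "play_rows", "payload": {
  "rows": [
    {"tx": -2.9, "ty": -1, "tz": 0, "turn": 0.02, "claw": 0.25},
    {"tx": -5.7, "ty": -2.1, "tz": 0, "turn": 0.04, "claw": 0.25},
    {"tx": -8.5, "ty": -3.3, "tz": 0, "turn": 0.06, "claw": 0.25},
    {"tx": -11.3, "ty": -4.5, "tz": 0, "turn": 0.08, "claw": 0.25},
    {"tx": -14.1, "ty": -5.7, "tz": 0, "turn": 0.1, "claw": 0.25},
    {"tx": -14.1, "ty": -5.7, "tz": 0, "turn": 0.1, "claw": 0.25},
    {"tx": -14.1, "ty": -5.7, "tz": 0, "turn": 0.1, "claw": 0.25}
  ]
}}

```text
time: 5.1
position: [0.5135, 0.001, 0.1299]
orientation: [0.535, 0.845, 0.003, 0.003]
contact_force: [4.4, 4.6, -2.6]
width: 0.0219
```

```bash
python3 - <<'E'
from h import *
st(); arc([510,.4],[.015*i for i in range(1,12)])
E
```

```text
t 5.1 pos [513.5   1.  129.9] r 151.1 a_tool 0.58 F [ 4.35  4.55 -2.64] Ftan(shut dir) 5.82 w 21.9
0.015 [-2.1 -1. ]
0.03 [-4.1 -2. ]
0.045 [-6.1 -3. ]
0.06 [-8.1 -4.1]
0.075 [-10.1  -5.2]
0.09 [-12.1  -6.3]
0.105 [-14.1  -7.5]
0.12 [-16.   -8.7]
0.135 [-17.9  -9.9]
0.15 [-19.9 -11.1]
0.165 [-21.7 -12.4]
```

>>> {"api": "play_rows", "payload": {
  "rows": [
    {"tx": -2.1, "ty": -1, "tz": 0, "turn": 0.015, "claw": 0.25},
    {"tx": -4.1, "ty": -2, "tz": 0, "turn": 0.03, "claw": 0.25},
    {"tx": -6.1, "ty": -3, "tz": 0, "turn": 0.045, "claw": 0.25},
    {"tx": -8.1, "ty": -4.1, "tz": 0, "turn": 0.06, "claw": 0.25},
    {"tx": -8.1, "ty": -4.1, "tz": 0, "turn": 0.06, "claw": 0.25}
  ]
}}

```text
time: 5.72
position: [0.5054, -0.0029, 0.1299]
orientation: [0.509, 0.86, 0.003, 0.003]
contact_force: [4.7, 6.7, -2.6]
width: 0.0216
```

```bash
python3 - <<'E'
from h import *
st(); t=grab('top','t4'); 
a=cv2.resize(t['frame'][185:225,380:465],None,fx=9,fy=9,interpolation=cv2.INTER_CUBIC)
cv2.imwrite('pics/t4z.png',a)
arc([502,-3.7],[.015*i for i in range(1,12)])
E
```

```text
t 5.725 pos [505.4  -2.9 129.9] r 151.0 a_tool 0.639 F [ 4.72  6.67 -2.61] Ftan(shut dir) 7.24 w 21.6
0.015 [-2.  -1.1]
0.03 [-4.  -2.2]
0.045 [-5.9 -3.4]
0.06 [-7.9 -4.6]
0.075 [-9.8 -5.8]
0.09 [-11.7  -7. ]
0.105 [-13.6  -8.3]
0.12 [-15.5  -9.6]
0.135 [-17.3 -10.9]
0.15 [-19.2 -12.3]
0.165 [-21.  -13.7]
```

View pics/t4z.png

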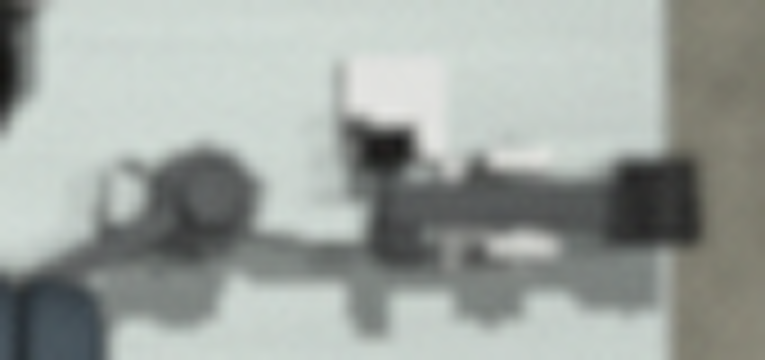

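>>> {"api": "play_rows", "payload": {
  "rows": [
    {"tx": -2, "ty": -1.1, "tz": 0, "turn": 0.015, "claw": 0.25},
    {"tx": -4, "ty": -2.2, "tz": 0, "turn": 0.03, "claw": 0.25},
    {"tx": -5.9, "ty": -3.4, "tz": 0, "turn": 0.045, "claw": 0.25},
    {"tx": -5.9, "ty": -3.4, "tz": 0, "turn": 0.045, "claw": 0.25},
    {"tx": -5.9, "ty": -3.4, "tz": 0, "turn": 0.045, "claw": 0.25}
  ]
}}

```text
time: 6.4
position: [0.4994, -0.0062, 0.1299]
orientation: [0.49, 0.872, 0.002, 0.003]
contact_force: [4.1, 6.1, -1.9]
width: 0.0219
```

```bash
python3 - <<'E'
from h import *
st(); 
arc([496.1,-7.1],[.015*i for i in range(1,5)])
E
```

```text
t 6.4 pos [499.4  -6.2 129.9] r 150.9 a_tool 0.685 F [ 4.06  6.1  -1.91] Ftan(shut dir) 6.55 w 21.9
0.015 [-1.9 -1.2]
0.03 [-3.9 -2.4]
0.045 [-5.8 -3.6]
0.06 [-7.7 -4.9]
```

>>> {"api": "play_rows", "payload": {
  "rows": [
    {"tx": -1.9, "ty": -1.2, "tz": 0, "turn": 0.015, "claw": 0.25},
    {"tx": -3.9, "ty": -2.4, "tz": 0, "turn": 0.03, "claw": 0.25},
    {"tx": -5.8, "ty": -3.6, "tz": 0, "turn": 0.045, "claw": 0.25},
    {"tx": -5.8, "ty": -3.6, "tz": 0, "turn": 0.045, "claw": 0.25},
    {"tx": -5.8, "ty": -3.6, "tz": 0, "turn": 0.045, "claw": 0.25}
  ]
}}

```text
time: 7.02
position: [0.4935, -0.0098, 0.1299]
orientation: [0.47, 0.883, 0.002, 0.003]
contact_force: [4.0, 5.9, -2.0]
width: 0.0218
```

```bash
python3 - <<'E'
from h import *
st(); 
arc([490.3,-10.7],[.015*i for i in range(1,5)])
E
```

```text
t 7.025 pos [493.5  -9.8 129.9] r 150.9 a_tool 0.73 F [ 4.01  5.94 -2.02] Ftan(shut dir) 6.56 w 21.8
0.015 [-1.9 -1.3]
0.03 [-3.8 -2.6]
0.045 [-5.6 -3.9]
0.06 [-7.4 -5.3]
```

>>> {"api": "play_rows", "payload": {
  "rows": [
    {"tx": -1.9, "ty": -1.3, "tz": 0, "turn": 0.015, "claw": 0.25},
    {"tx": -3.8, "ty": -2.6, "tz": 0, "turn": 0.03, "claw": 0.25},
    {"tx": -5.6, "ty": -3.9, "tz": 0, "turn": 0.045, "claw": 0.25},
    {"tx": -5.6, "ty": -3.9, "tz": 0, "turn": 0.045, "claw": 0.25},
    {"tx": -5.6, "ty": -3.9, "tz": 0, "turn": 0.045, "claw": 0.25}
  ]
}}

```text
time: 7.65
position: [0.4878, -0.0137, 0.1299]
orientation: [0.45, 0.893, 0.002, 0.003]
contact_force: [4.6, 7.5, -1.1]
width: 0.022
```

```bash
python3 - <<'E'
from h import *
st(); t=grab('top','t5'); s=grab('side','s5')
a=cv2.resize(t['frame'][185:225,380:465],None,fx=9,fy=9,interpolation=cv2.INTER_CUBIC)
b=cv2.resize(s['frame'][170:240,300:400],None,fx=7,fy=7,interpolation=cv2.INTER_CUBIC)
cv2.imwrite('pics/t5z.png',a);cv2.imwrite('pics/s5z.png',b)
arc([484.7,-14.6],[.015*i for i in range(1,5)])
E
```

```text
t 7.65 pos [487.8 -13.7 129.9] r 150.9 a_tool 0.776 F [ 4.62  7.5  -1.05] Ftan(shut dir) 8.08 w 22.0
0.015 [-1.8 -1.4]
0.03 [-3.6 -2.7]
0.045 [-5.4 -4.2]
0.06 [-7.2 -5.6]
```

View pics/t5z.png

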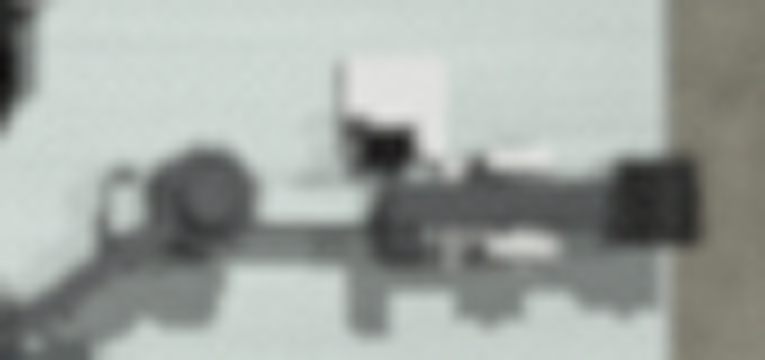

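View pics/s5z.png

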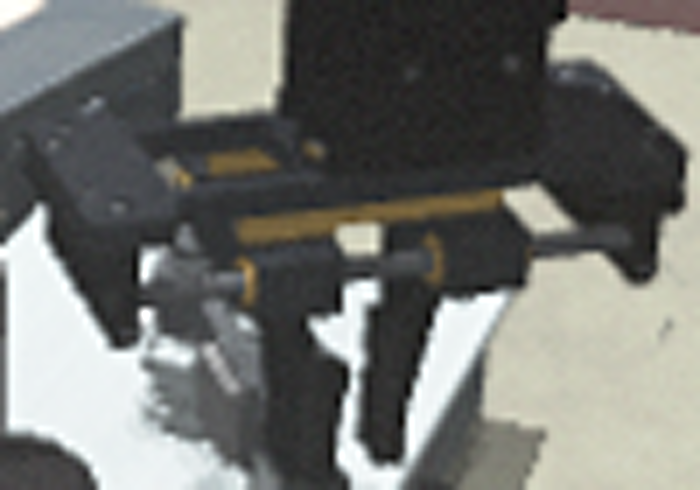

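The dog is under the hook at (380,240) and has not reached the buffer at about (385,165). Carrying on.

>>> {"api": "play_rows", "payload": {
  "rows": [
    {"tx": -1.8, "ty": -1.4, "tz": 0, "turn": 0.015, "claw": 0.25},
    {"tx": -3.6, "ty": -2.7, "tz": 0, "turn": 0.03, "claw": 0.25},
    {"tx": -5.4, "ty": -4.2, "tz": 0, "turn": 0.045, "claw": 0.25},
    {"tx": -5.4, "ty": -4.2, "tz": 0, "turn": 0.045, "claw": 0.25},
    {"tx": -5.4, "ty": -4.2, "tz": 0, "turn": 0.045, "claw": 0.25}
  ]
}}

```text
time: 8.38
position: [0.482, -0.0179, 0.1299]
orientation: [0.43, 0.903, 0.002, 0.003]
contact_force: [4.2, 6.4, -0.1]
width: 0.022
```

```bash
python3 - <<'E'
from h import *
st(); 
arc([479.3,-18.8],[.015*i for i in range(1,5)])
E
```

```text
t 8.375 pos [482.  -17.9 129.9] r 150.9 a_tool 0.824 F [ 4.21  6.43 -0.06] Ftan(shut dir) 7.26 w 22.0
0.015 [-1.8 -1.4]
0.03 [-3.5 -2.9]
0.045 [-5.2 -4.4]
0.06 [-6.9 -5.9]
```

>>> {"api": "play_rows", "payload": {
  "rows": [
    {"tx": -1.8, "ty": -1.4, "tz": 0, "turn": 0.015, "claw": 0.25},
    {"tx": -3.5, "ty": -2.9, "tz": 0, "turn": 0.03, "claw": 0.25},
    {"tx": -5.2, "ty": -4.4, "tz": 0, "turn": 0.045, "claw": 0.25},
    {"tx": -5.2, "ty": -4.4, "tz": 0, "turn": 0.045, "claw": 0.25},
    {"tx": -5.2, "ty": -4.4, "tz": 0, "turn": 0.045, "claw": 0.25}
  ]
}}

```text
time: 9.0
position: [0.4781, -0.0212, 0.1299]
orientation: [0.41, 0.912, 0.003, 0.004]
contact_force: [7.2, 10.9, -2.1]
width: 0.0219
```

```bash
python3 - <<'E'
from h import *
st(); 
arc([474.1,-23.2],[.015*i for i in range(1,5)])
E
```

```text
t 9.0 pos [478.1 -21.2 129.9] r 150.7 a_tool 0.858 F [ 7.23 10.86 -2.05] Ftan(shut dir) 12.5 w 21.9
0.015 [-1.7 -1.5]
0.03 [-3.4 -3.1]
0.045 [-5.  -4.6]
0.06 [-6.7 -6.2]
```

The force rose to 12.5 N and the tool moved less than commanded, so this is either the buffer or the hook's ramp. I'll look.

```bash
python3 - <<'E'
from h import *
t=grab('top','t6')
a=cv2.resize(t['frame'][185:225,380:465],None,fx=9,fy=9,interpolation=cv2.INTER_CUBIC)
cv2.imwrite('pics/t6z.png',a); st()
E
```

```text
t 9.05 pos [478.1 -21.2 129.9] r 150.7 a_tool 0.858 F [ 7.54 11.29 -2.69] Ftan(shut dir) 13.01 w 21.9
```

View pics/t6z.png

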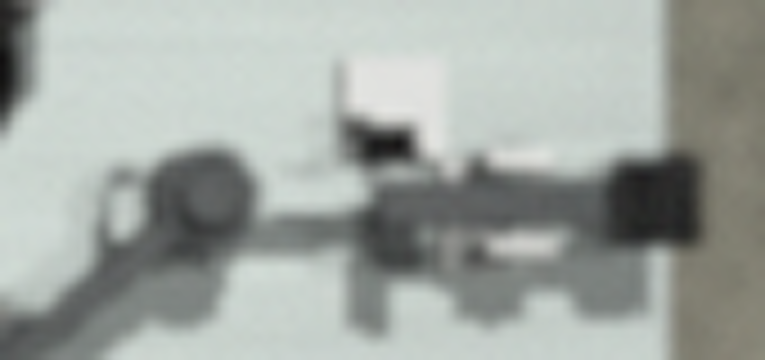

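Catch test: I'll back off 0.06 rad along the arc. If the catch has the arm, the force should vanish.

>>> {"api": "play_rows", "payload": {
  "rows": [
    {"tx": 3.5, "ty": 2.9, "tz": 0, "turn": -0.03, "claw": 0.25},
    {"tx": 7, "ty": 5.8, "tz": 0, "turn": -0.06, "claw": 0.25},
    {"tx": 7, "ty": 5.8, "tz": 0, "turn": -0.06, "claw": 0.25},
    {"tx": 7, "ty": 5.8, "tz": 0, "turn": -0.06, "claw": 0.25}
  ]
}}

```text
time: 9.55
position: [0.4835, -0.0167, 0.1298]
orientation: [0.437, 0.9, 0.002, 0.002]
contact_force: [3.0, 4.6, -0.3]
width: 0.0219
```

```bash
python3 - <<'E'
from h import *
st(); f=grab('wrist','w6')
a=cv2.resize(f['frame'][180:340,180:460],None,fx=2.8,fy=2.8,interpolation=cv2.INTER_CUBIC);cv2.imwrite('pics/w6z.png',a)
arc([481.1,-17.4],[.015*i for i in range(-4,8)])
E
```

```text
t 9.55 pos [483.5 -16.7 129.8] r 150.9 a_tool 0.811 F [ 2.97  4.6  -0.34] Ftan(shut dir) 5.14 w 21.9
-0.06 [7.4 5.4]
-0.045 [5.5 4.1]
-0.03 [3.6 2.7]
-0.015 [1.8 1.4]
0.0 [0. 0.]
0.015 [-1.8 -1.4]
0.03 [-3.6 -2.8]
0.045 [-5.3 -4.3]
0.06 [-7.  -5.8]
0.075 [-8.7 -7.3]
0.09 [-10.4  -8.9]
0.105 [-12.1 -10.4]
```

View pics/w6z.png

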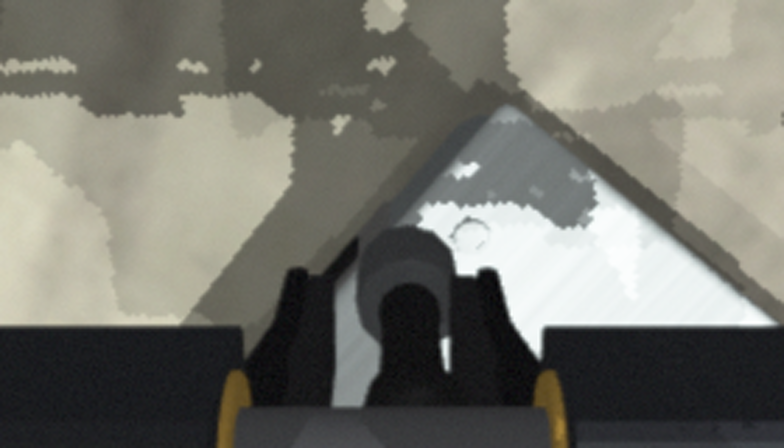

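The knob still loads the finger (5 N), so it was not caught. The 12.5 N must have been the hook's ramp. I'll go back there and on in finer steps.

>>> {"api": "play_rows", "payload": {
  "rows": [
    {"tx": -1.8, "ty": -1.4, "tz": 0, "turn": 0.015, "claw": 0.25},
    {"tx": -3.6, "ty": -2.8, "tz": 0, "turn": 0.03, "claw": 0.25},
    {"tx": -5.3, "ty": -4.3, "tz": 0, "turn": 0.045, "claw": 0.25},
    {"tx": -7, "ty": -5.8, "tz": 0, "turn": 0.06, "claw": 0.25},
    {"tx": -7.9, "ty": -6.5, "tz": 0, "turn": 0.0675, "claw": 0.25},
    {"tx": -7.9, "ty": -6.5, "tz": 0, "turn": 0.0675, "claw": 0.25}
  ]
}}

```text
time: 10.35
position: [0.4777, -0.0217, 0.1299]
orientation: [0.407, 0.913, 0.004, 0.004]
contact_force: [9.0, 13.8, -3.3]
width: 0.0223
```

```bash
python3 - <<'E'
from h import *
st()
arc([473.2,-23.9],[.01*i for i in range(-8,8)])
E
```

```text
t 10.35 pos [477.7 -21.7 129.9] r 150.7 a_tool 0.862 F [ 8.97 13.8  -3.34] Ftan(shut dir) 15.73 w 22.3
-0.08 [9.4 7.7]
-0.07 [8.2 6.8]
-0.06 [7.  5.9]
-0.05 [5.8 4.9]
-0.04 [4.6 3.9]
-0.03 [3.4 3. ]
-0.02 [2.3 2. ]
-0.01 [1.1 1. ]
0.0 [0. 0.]
0.01 [-1.1 -1. ]
0.02 [-2.2 -2. ]
0.03 [-3.4 -3.1]
0.04 [-4.5 -4.1]
0.05 [-5.5 -5.2]
0.06 [-6.6 -6.3]
0.07 [-7.7 -7.3]
```

That is stiff: 15.7 N with almost no further travel, so this may be the buffer. The catch would then lie 0.04 rad earlier, just where my back-off test ended. I'll back off further.

>>> {"api": "play_rows", "payload": {
  "rows": [
    {"tx": 4.6, "ty": 3.9, "tz": 0, "turn": -0.04, "claw": 0.25},
    {"tx": 8.2, "ty": 6.8, "tz": 0, "turn": -0.07, "claw": 0.25},
    {"tx": 10.6, "ty": 8.6, "tz": 0, "turn": -0.09, "claw": 0.25},
    {"tx": 10.6, "ty": 8.6, "tz": 0, "turn": -0.09, "claw": 0.25}
  ]
}}

```text
time: 10.85
position: [0.485, -0.0155, 0.1293]
orientation: [0.446, 0.895, 0.0, 0.001]
contact_force: [1.8, 0.4, 1.6]
width: 0.0219
```

```bash
python3 - <<'E'
from h import *
st()
arc([483.8,-15.3],[.01*i for i in range(-8,2)])
E
```

```text
t 10.85 pos [485.  -15.5 129.3] r 151.0 a_tool 0.798 F [1.81 0.37 1.6 ] Ftan(shut dir) 1.68 w 21.9
-0.08 [10.   6.8]
-0.07 [8.8 6. ]
-0.06 [7.5 5.2]
-0.05 [6.2 4.4]
-0.04 [5.  3.5]
-0.03 [3.7 2.7]
-0.02 [2.5 1.8]
-0.01 [1.2 0.9]
0.0 [0. 0.]
0.01 [-1.2 -0.9]
```

The force is almost gone, so the catch holds. I'll back off 2 mm more, open, and lift clear.

>>> {"api": "play_rows", "payload": {
  "rows": [
    {"tx": 1.2, "ty": 0.9, "tz": 0, "turn": -0.01, "claw": 0.25},
    {"tx": 1.6, "ty": 1.2, "tz": 0, "turn": -0.01, "claw": 0.25},
    {"tx": 1.6, "ty": 1.2, "tz": 0, "turn": -0.01, "claw": 0.42},
    {"tx": 1.6, "ty": 1.2, "tz": 0, "turn": -0.01, "claw": 0.42},
    {"tx": 1.6, "ty": 1.2, "tz": 15, "turn": -0.01, "claw": 0.42},
    {"tx": 1.6, "ty": 1.2, "tz": 40, "turn": -0.01, "claw": 0.42},
    {"tx": 1.6, "ty": 1.2, "tz": 80, "turn": -0.01, "claw": 0.42},
    {"tx": 1.6, "ty": 1.2, "tz": 100, "turn": -0.01, "claw": 0.42},
    {"tx": 1.6, "ty": 1.2, "tz": 100, "turn": -0.01, "claw": 0.42}
  ]
}}

```text
time: 11.98
position: [0.4862, -0.0145, 0.2298]
orientation: [0.451, 0.893, 0.0, 0.002]
contact_force: [0.0, -0.4, -0.2]
width: 0.0362
```

```bash
python3 - <<'E'
from h import *
st(); f=grab('wrist','w7'); t=grab('top','t7')
a=cv2.resize(t['frame'][155:255,330:465],None,fx=5.9,fy=5.9,interpolation=cv2.INTER_CUBIC)
cv2.imwrite('pics/t7z.png',a)
s=arm.read_state();print(s['orientation'],s['q'])
E
```

```text
t 11.975 pos [486.2 -14.5 229.8] r 151.1 a_tool 0.788 F [ 0.02 -0.43 -0.24] Ftan(shut dir) -0.24 w 36.2
[ 4.50792518e-01  8.92628445e-01 -1.95491749e-04 -7.25668176e-04] [-2.59918850e-01  3.33199982e-01  1.76790501e+00 -9.64189884e-05
  1.04198843e+00 -8.95360210e-01]
```

View pics/w7.png

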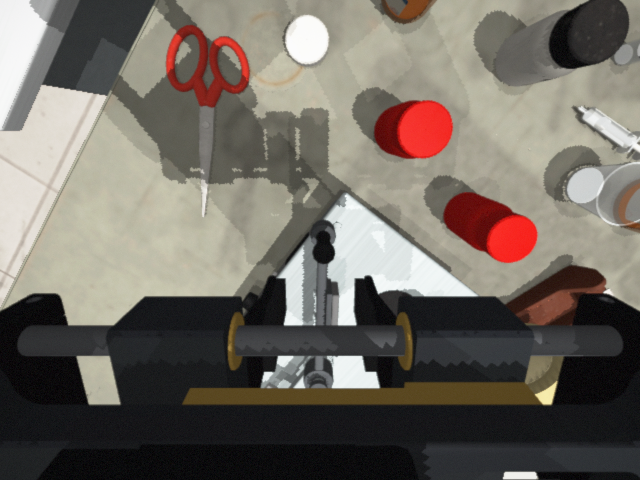

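View pics/t7z.png

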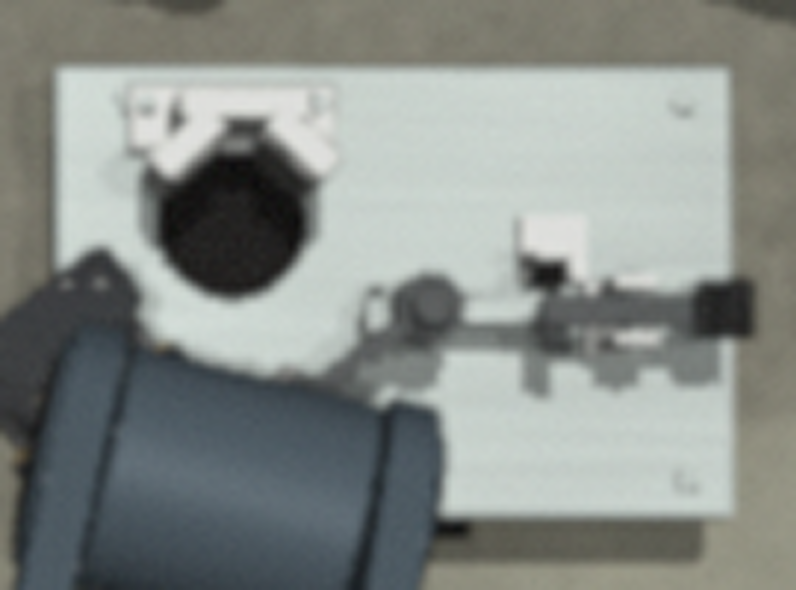

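The top view confirms the arm is open and the robot clear. The wrist view shows the jar's cap near (597,33). I'll go above the jar.

>>> {"api": "play_rows", "payload": {
  "rows": [
    {"tx": 73, "ty": 244, "tz": 0, "turn": 0, "claw": 0.78},
    {"tx": 73, "ty": 244, "tz": 0, "turn": 0, "claw": 0.78},
    {"tx": 73, "ty": 244, "tz": 0, "turn": 0, "claw": 0.78},
    {"tx": 73, "ty": 244, "tz": 0, "turn": 0, "claw": 0.78},
    {"tx": 73, "ty": 244, "tz": 0, "turn": 0, "claw": 0.78},
    {"tx": 73, "ty": 244, "tz": 0, "turn": 0, "claw": 0.78},
    {"tx": 73, "ty": 244, "tz": 0, "turn": 0, "claw": 0.78}
  ]
}}

```text
time: 12.95
position: [0.5577, 0.2282, 0.2277]
orientation: [0.451, 0.892, -0.001, -0.001]
contact_force: [0.1, 0.0, 0.2]
width: 0.0677
```

```bash
python3 - <<'E'
from h import *
st(); f=grab('wrist','w8'); t=grab('top','t8')
a=cv2.resize(t['frame'][155:255,330:465],None,fx=5.9,fy=5.9,interpolation=cv2.INTER_CUBIC)
cv2.imwrite('pics/t8z.png',a)
tz=lambda u,v:(330+(u+.5)/5.9-.5,155+(v+.5)/5.9-.5)
print('disc',onz(t,*tz(231.5,222.5),.066))
print(proj(f,[.559,.229,.107]))
E
```

```text
t 12.95 pos [557.7 228.2 227.7] r 365.9 a_tool 0.211 F [0.07 0.   0.22] Ftan(shut dir) 0.07 w 67.7
disc [ 0.61777207 -0.05825548  0.066     ]
[[321.0071391  230.69630797]]
```

View pics/w8.png

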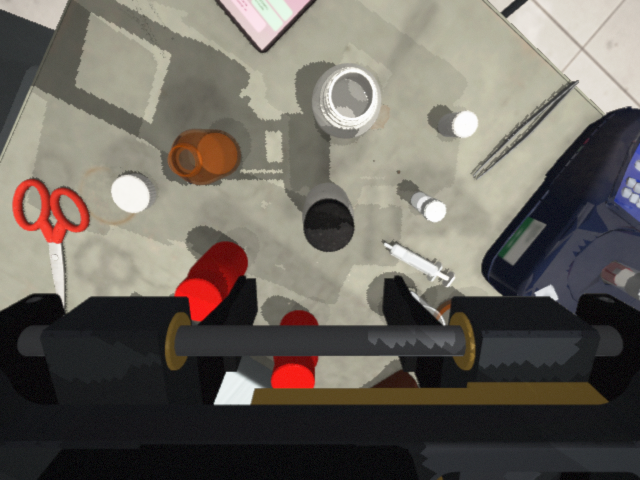

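View pics/t8z.png

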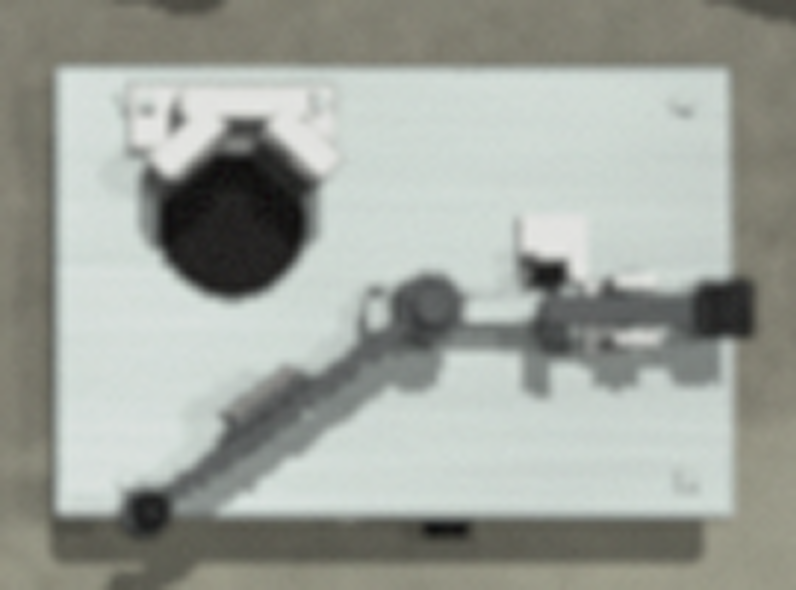

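The arm stays open, with the knob at (148,512) in the zoom, and the full disc is visible. Disc centre is (0.618,-0.058). The wrist image shows the cap at about (329,225). Next I'll measure that cap.

```bash
python3 - <<'E'
from h import *
f=load('w8')
r=f['frame'][185:265,290:370]
g=r.max(2); a=cv2.resize(r,None,fx=8,fy=8,interpolation=cv2.INTER_CUBIC);cv2.imwrite('pics/w8z.png',a)
m=(g<75).astype(np.uint8); k,l,s,c=cv2.connectedComponentsWithStats(m)
for i in range(1,k):
  if s[i,4]>50: print(s[i],c[i]+[290,185],onz(f,*(c[i]+[290,185]),.107))
for p in [(329,225.5),(304.5,225),(354,225),(329,251)]: print(onz(f,*p,.107))
E
```

```text
[  14   14   50   53 2100] [328.19857143 224.81428571] [0.56090048 0.23708377 0.107     ]
[0.56184197 0.237001   0.107     ]
[0.54421226 0.22459399 0.107     ]
[0.57927162 0.25039201 0.107     ]
[0.57609372 0.21793138 0.107     ]
```

View pics/w8z.png

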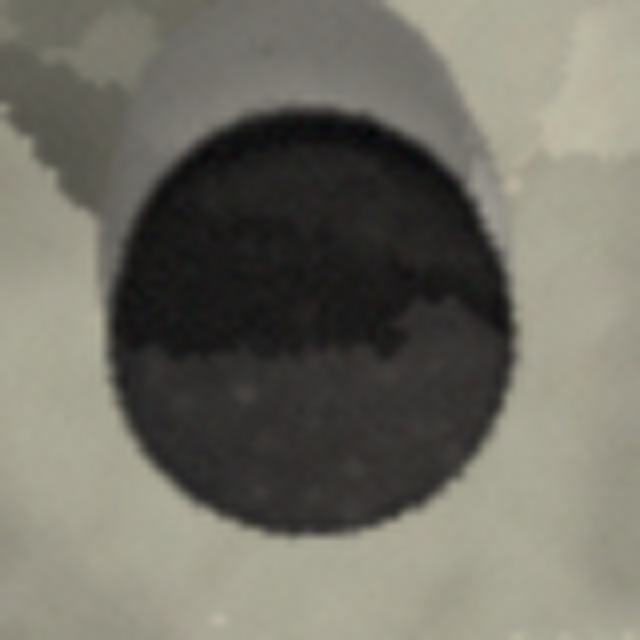

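```bash
python3 - <<'E'
from h import *
t=load('top0');s=load('side0');f=load('w8')
a=cv2.resize(t['frame'][195:240,235:280],None,fx=12,fy=12,interpolation=cv2.INTER_CUBIC);cv2.imwrite('pics/tj.png',a)
sj=lambda u,v:(180+(u+.5)/4.2-.5,280+(v+.5)/4.2-.5)
print('side left/right',onz(s,*sj(388,93),.107))
print(two(s,sj(388,93),f,(328.7,226.6)))
print(two(s,sj(388,93),t,(257,215)))
print(two(f,(328.7,226.6),t,(257,215)))
# shaker corner check w8? 
E
```

```text
side left/right [0.56053353 0.23689336 0.107     ]
(array([0.56186965, 0.23554862, 0.10565855]), np.float64(0.0012794007354435413))
(array([0.56247434, 0.22994248, 0.10103316]), np.float64(0.002443288881405222))
(array([0.56396543, 0.23154281, 0.0881234 ]), np.float64(0.003625647123462665))
```

View pics/tj.png

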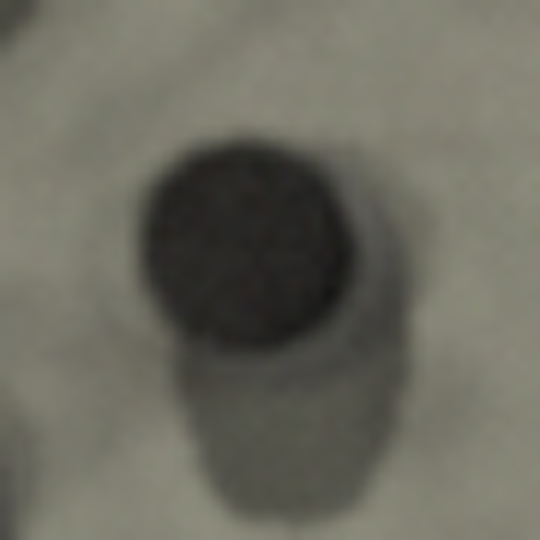

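Three views agree within about 2 mm on the jar being at (0.5615,0.235). Now I'll descend and grip the cap.

>>> {"api": "play_rows", "payload": {
  "rows": [
    {"tx": 3, "ty": 6.5, "tz": 0, "turn": 0, "claw": 0.78},
    {"tx": 3, "ty": 6.5, "tz": -40, "turn": 0, "claw": 0.78},
    {"tx": 3, "ty": 6.5, "tz": -80, "turn": 0, "claw": 0.78},
    {"tx": 3, "ty": 6.5, "tz": -110, "turn": 0, "claw": 0.78},
    {"tx": 3, "ty": 6.5, "tz": -130, "turn": 0, "claw": 0.78},
    {"tx": 3, "ty": 6.5, "tz": -145, "turn": 0, "claw": 0.78},
    {"tx": 3, "ty": 6.5, "tz": -145, "turn": 0, "claw": 0.78}
  ]
}}

```text
time: 13.92
position: [0.561, 0.2361, 0.0827]
orientation: [0.451, 0.893, -0.001, -0.001]
contact_force: [0.3, 0.5, -0.3]
width: 0.0677
```

```bash
python3 - <<'E'
from h import *
st(); f=grab('wrist','w9')
E
```

```text
t 13.925 pos [561.  236.1  82.7] r 373.6 a_tool 0.201 F [ 0.29  0.47 -0.34] Ftan(shut dir) 0.31 w 67.7
```

View pics/w9.png

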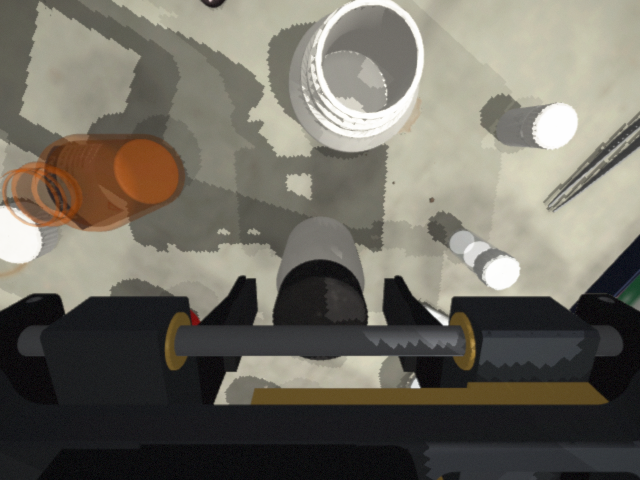

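The cap, about (320,305), is centred between the fingers. I'll close and lift to check the hold.

>>> {"api": "play_rows", "payload": {
  "rows": [
    {"tx": 0, "ty": 0, "tz": 0, "turn": 0, "claw": 0.3},
    {"tx": 0, "ty": 0, "tz": 0, "turn": 0, "claw": 0.3},
    {"tx": 0, "ty": 0, "tz": 0, "turn": 0, "claw": 0.3},
    {"tx": 0, "ty": 0, "tz": 0, "turn": 0, "claw": 0.3},
    {"tx": 0, "ty": 0, "tz": 8, "turn": 0, "claw": 0.3},
    {"tx": 0, "ty": 0, "tz": 30, "turn": 0, "claw": 0.3},
    {"tx": 0, "ty": 0, "tz": 80, "turn": 0, "claw": 0.3},
    {"tx": 0, "ty": 0, "tz": 130, "turn": 0, "claw": 0.3},
    {"tx": 0, "ty": 0, "tz": 180, "turn": 0, "claw": 0.3},
    {"tx": 0, "ty": 0, "tz": 180, "turn": 0, "claw": 0.3}
  ]
}}

```text
time: 15.22
position: [0.5642, 0.2371, 0.2688]
orientation: [0.451, 0.893, 0.003, 0.004]
contact_force: [0.4, 0.5, -1.7]
width: 0.0445
```

```bash
python3 - <<'E'
from h import *
st(); f=grab('wrist','w10'); s=grab('side','s10')
E
```

```text
t 15.225 pos [564.2 237.1 268.8] r 374.5 a_tool 0.193 F [ 0.42  0.49 -1.72] Ftan(shut dir) 0.43 w 44.5
```

View pics/s10.png

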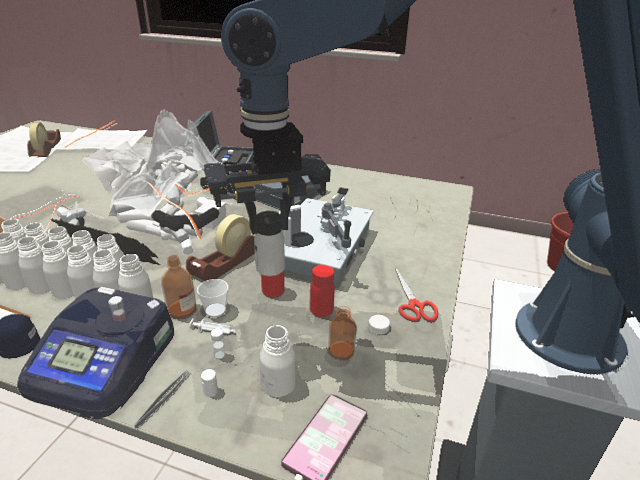

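View pics/w10.png

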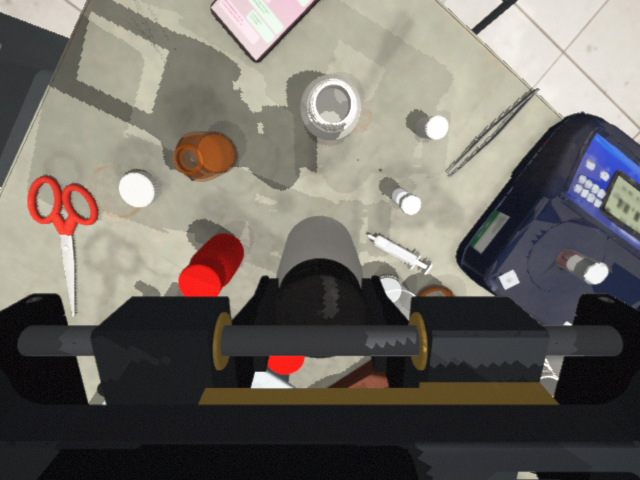

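The jar is gripped (44.5 mm opening on the cap) and hangs upright. I'll carry it over the seat.

>>> {"api": "play_rows", "payload": {
  "rows": [
    {"tx": 3, "ty": -15, "tz": 0, "turn": 0, "claw": 0.3},
    {"tx": 9, "ty": -50, "tz": 0, "turn": 0, "claw": 0.3},
    {"tx": 17, "ty": -95, "tz": 0, "turn": 0, "claw": 0.3},
    {"tx": 26, "ty": -140, "tz": 0, "turn": 0, "claw": 0.3},
    {"tx": 35, "ty": -185, "tz": 0, "turn": 0, "claw": 0.3},
    {"tx": 43, "ty": -230, "tz": 0, "turn": 0, "claw": 0.3},
    {"tx": 50, "ty": -265, "tz": 0, "turn": 0, "claw": 0.3},
    {"tx": 54, "ty": -285, "tz": 0, "turn": 0, "claw": 0.3},
    {"tx": 55, "ty": -294, "tz": 0, "turn": 0, "claw": 0.3},
    {"tx": 55, "ty": -294, "tz": 0, "turn": 0, "claw": 0.3},
    {"tx": 55, "ty": -294, "tz": 0, "turn": 0, "claw": 0.3}
  ]
}}

```text
time: 16.7
position: [0.6161, -0.0564, 0.2634]
orientation: [0.45, 0.893, 0.0, -0.0]
contact_force: [-0.2, -0.8, -1.1]
width: 0.0439
```

```bash
python3 - <<'E'
from h import *
st(); f=grab('wrist','w11'); s=grab('side','s11')
E
```

```text
t 16.7 pos [616.1 -56.4 263.4] r 91.2 a_tool -0.312 F [-0.23 -0.81 -1.1 ] Ftan(shut dir) 0.16 w 43.9
```

View pics/s11.png

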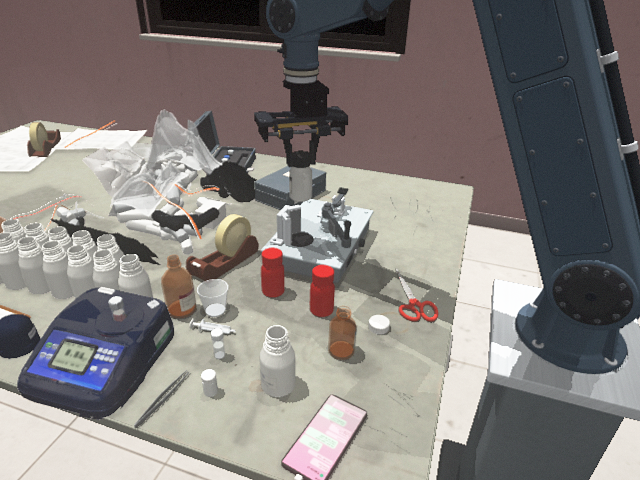

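View pics/w11.png

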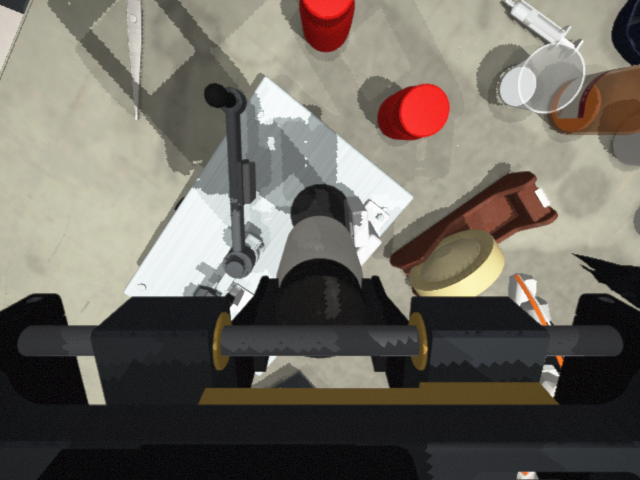

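```bash
python3 - <<'E'
from h import *
f=load('w11'); im=f['frame'].copy()
th=np.linspace(0,2*np.pi,60)
def circ(x,y,z,r,col):
    for p in proj(f,np.stack([x+r*np.cos(th),y+r*np.sin(th),0*th+z],1)): cv2.circle(im,tuple(int(round(v)) for v in p),0,col,-1)
circ(.6178,-.0583,.066,.0335,(0,0,255)); circ(.616,-.0564,.180,.026,(0,255,0))
cv2.imwrite('pics/w11z.png',cv2.resize(im[160:340,230:430],None,fx=3.3,fy=3.3,interpolation=cv2.INTER_NEAREST))
E
```

```text
(no output)
```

View pics/w11z.png

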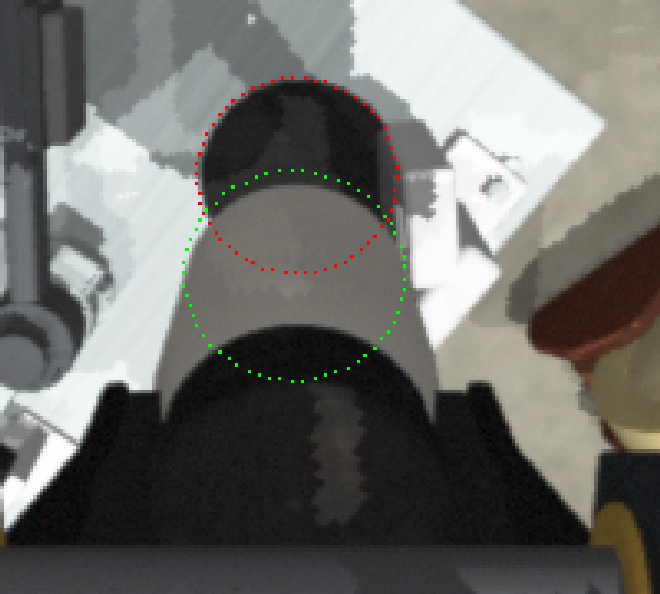

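The disc projection agrees within 2 mm. The jar's underside lies about 3 mm off the tool axis, at about (618,-60), so I'll correct slightly and descend.

>>> {"api": "play_rows", "payload": {
  "rows": [
    {"tx": -2, "ty": 1, "tz": 0, "turn": 0, "claw": 0.3},
    {"tx": -2, "ty": 1, "tz": -30, "turn": 0, "claw": 0.3},
    {"tx": -2, "ty": 1, "tz": -60, "turn": 0, "claw": 0.3},
    {"tx": -2, "ty": 1, "tz": -85, "turn": 0, "claw": 0.3},
    {"tx": -2, "ty": 1, "tz": -100, "turn": 0, "claw": 0.3},
    {"tx": -2, "ty": 1, "tz": -108, "turn": 0, "claw": 0.3},
    {"tx": -2, "ty": 1, "tz": -111, "turn": 0, "claw": 0.3},
    {"tx": -2, "ty": 1, "tz": -111, "turn": 0, "claw": 0.3},
    {"tx": -2, "ty": 1, "tz": -111, "turn": 0, "claw": 0.3}
  ]
}}

```text
time: 17.92
position: [0.615, -0.0568, 0.1534]
orientation: [0.451, 0.893, 0.0, 0.001]
contact_force: [0.8, -0.8, -1.5]
width: 0.0443
```

```bash
python3 - <<'E'
from h import *
st(); f=grab('wrist','w12'); s=grab('side','s12')
a=cv2.resize(s['frame'][140:290,240:390],None,fx=4,fy=4,interpolation=cv2.INTER_CUBIC);cv2.imwrite('pics/s12z.png',a)
E
```

```text
t 17.925 pos [615.  -56.8 153.4] r 90.2 a_tool -0.304 F [ 0.84 -0.84 -1.54] Ftan(shut dir) 1.12 w 44.3
```

View pics/s12z.png

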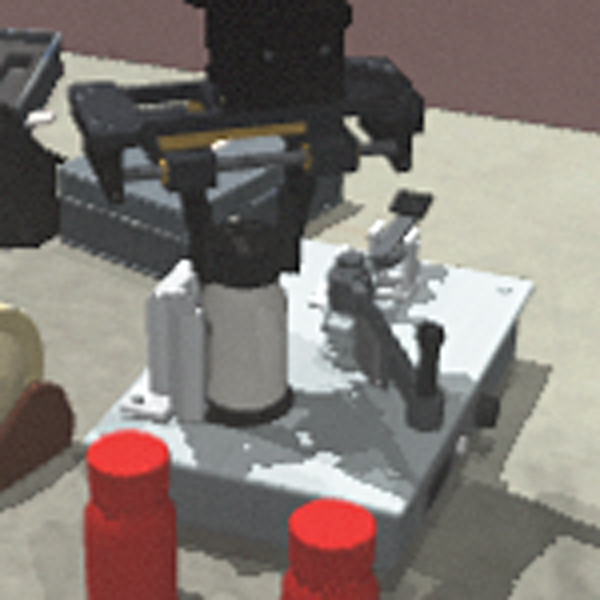

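View pics/w12.png

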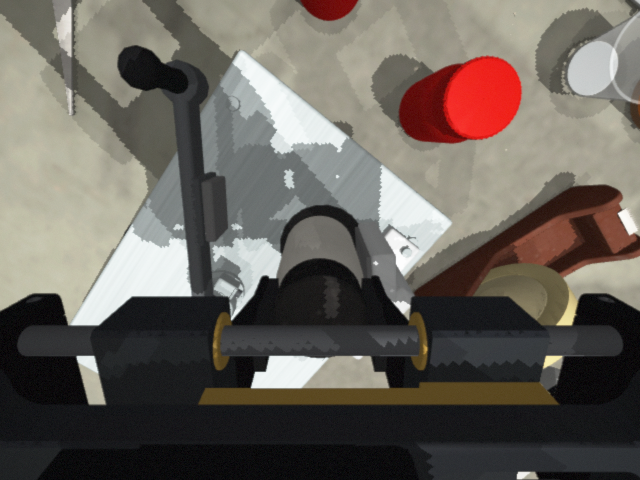

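The jar hangs centred over the disc, and the dark rim is visible evenly around its foot. I'll lower it onto the disc.

>>> {"api": "play_rows", "payload": {
  "rows": [
    {"tx": 0, "ty": 0, "tz": -2, "turn": 0, "claw": 0.3},
    {"tx": 0, "ty": 0, "tz": -3, "turn": 0, "claw": 0.3},
    {"tx": 0, "ty": 0, "tz": -4, "turn": 0, "claw": 0.3},
    {"tx": 0, "ty": 0, "tz": -5, "turn": 0, "claw": 0.3},
    {"tx": 0, "ty": 0, "tz": -5, "turn": 0, "claw": 0.3}
  ]
}}

```text
time: 18.65
position: [0.6152, -0.0574, 0.15]
orientation: [0.451, 0.893, -0.0, 0.001]
contact_force: [-3.4, -0.4, 11.1]
width: 0.0437
```

```bash
python3 - <<'E'
from h import *
st()
E
```

```text
t 18.65 pos [615.2 -57.4 150. ] r 89.8 a_tool -0.308 F [-3.38 -0.43 11.07] Ftan(shut dir) -2.81 w 43.7
```

It is on the disc (11 N up). I'll relax slightly, open and rise.

>>> {"api": "play_rows", "payload": {
  "rows": [
    {"tx": -0.5, "ty": 0, "tz": 1.5, "turn": 0, "claw": 0.3},
    {"tx": -0.5, "ty": 0, "tz": 1.5, "turn": 0, "claw": 0.6},
    {"tx": -0.5, "ty": 0, "tz": 1.5, "turn": 0, "claw": 0.75},
    {"tx": -0.5, "ty": 0, "tz": 1.5, "turn": 0, "claw": 0.75},
    {"tx": -0.5, "ty": 0, "tz": 1.5, "turn": 0, "claw": 0.75}
  ]
}}

```text
time: 19.27
position: [0.6138, -0.0566, 0.1487]
orientation: [0.451, 0.893, -0.0, -0.0]
contact_force: [-0.1, -0.1, 0.7]
width: 0.0642
```

```bash
python3 - <<'E'
from h import *
st(); f=grab('wrist','w13')
E
```

```text
t 19.275 pos [613.8 -56.6 148.7] r 89.9 a_tool -0.291 F [-0.1  -0.09  0.73] Ftan(shut dir) -0.05 w 64.2
```

View pics/w13.png

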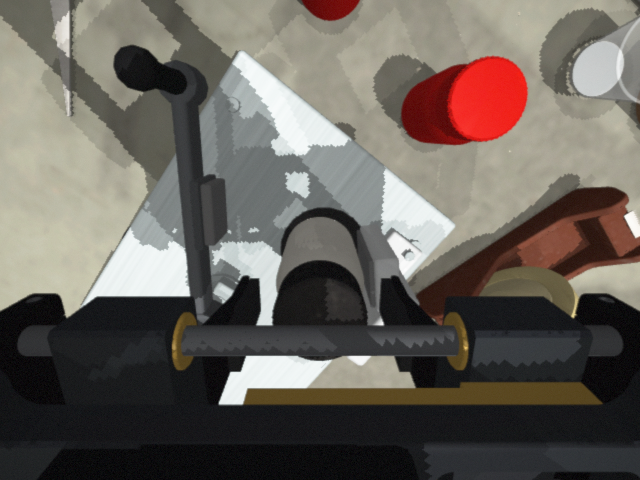

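The fingers stand clear of the cap on both sides. I'll rise and move towards the thumb pad.

>>> {"api": "play_rows", "payload": {
  "rows": [
    {"tx": 0, "ty": 0, "tz": 20, "turn": 0, "claw": 0.75},
    {"tx": 0, "ty": 0, "tz": 60, "turn": 0, "claw": 0.75},
    {"tx": 0, "ty": 0, "tz": 110, "turn": 0, "claw": 0.75},
    {"tx": -20, "ty": -60, "tz": 110, "turn": 0.15, "claw": 0.4},
    {"tx": -40, "ty": -120, "tz": 110, "turn": 0.3, "claw": 0},
    {"tx": -41, "ty": -170, "tz": 110, "turn": 0.45, "claw": 0},
    {"tx": -41, "ty": -206, "tz": 110, "turn": 0.6, "claw": 0},
    {"tx": -41, "ty": -206, "tz": 110, "turn": 0.75, "claw": 0},
    {"tx": -41, "ty": -206, "tz": 110, "turn": 0.93, "claw": 0},
    {"tx": -41, "ty": -206, "tz": 110, "turn": 0.93, "claw": 0},
    {"tx": -41, "ty": -206, "tz": 110, "turn": 0.93, "claw": 0}
  ]
}}

```text
time: 20.7
position: [0.573, -0.2625, 0.259]
orientation: [0.004, 1.0, 0.0, -0.0]
contact_force: [-0.5, 0.2, -0.0]
width: 0.0014
```

```bash
python3 - <<'E'
from h import *
st(); f=grab('wrist','w14');t=grab('top','t14');s=grab('side','s14')
a=cv2.resize(s['frame'][140:290,240:390],None,fx=4,fy=4,interpolation=cv2.INTER_CUBIC);cv2.imwrite('pics/s14z.png',a)
a=cv2.resize(t['frame'][155:255,330:465],None,fx=5.9,fy=5.9,interpolation=cv2.INTER_CUBIC)
cv2.imwrite('pics/t14z.png',a)
print(arm.read_state()['orientation'],proj(f,[.572,-.263,.115]))
E
```

```text
t 20.7 pos [ 573.  -262.5  259. ] r 125.2 a_tool 3.298 F [-0.47  0.23 -0.02] Ftan(shut dir) 0.47 w 1.4
[ 3.08775302e-03  9.99995233e-01 -1.57161513e-05  2.05500705e-05] [[318.95822564 222.22211991]]
```

View pics/s14z.png

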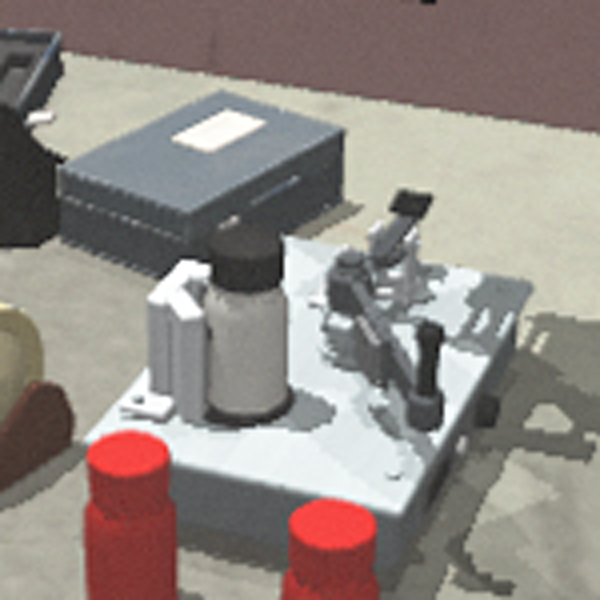

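View pics/t14z.png

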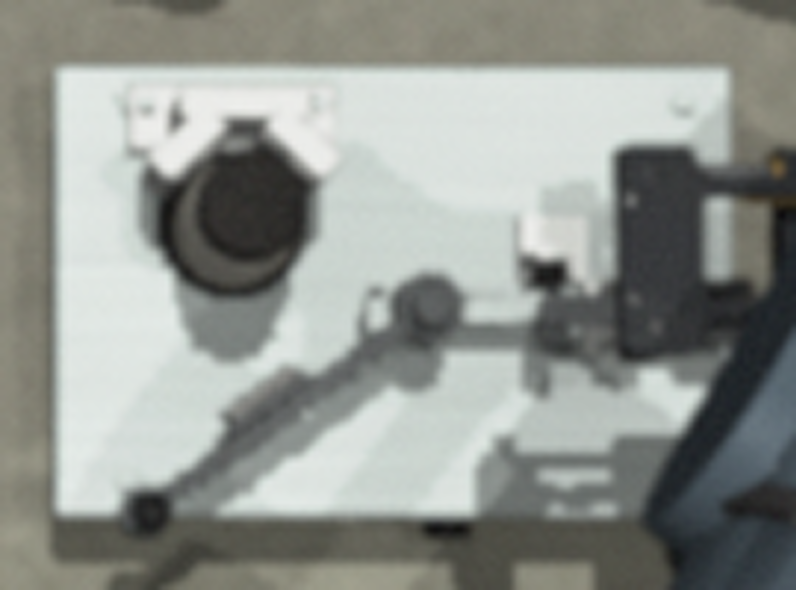

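View pics/w14.png

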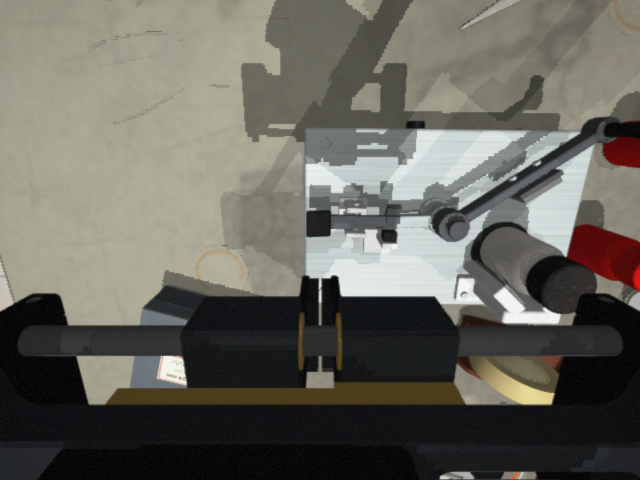

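Jar check: it stands upright in the V, and the arm is still open. The pad shows at (318,222) in the wrist view where I predicted (319,222), so the tool is directly above it. Descending.

>>> {"api": "play_rows", "payload": {
  "rows": [
    {"tx": 0, "ty": -2, "tz": -40, "turn": 0, "claw": 0},
    {"tx": 0, "ty": -2, "tz": -80, "turn": 0, "claw": 0},
    {"tx": 0, "ty": -2, "tz": -110, "turn": 0, "claw": 0},
    {"tx": 0, "ty": -2, "tz": -128, "turn": 0, "claw": 0},
    {"tx": 0, "ty": -2, "tz": -136, "turn": 0, "claw": 0},
    {"tx": 0, "ty": -2, "tz": -136, "turn": 0, "claw": 0},
    {"tx": 0, "ty": -2, "tz": -136, "turn": 0, "claw": 0}
  ]
}}

```text
time: 21.72
position: [0.5738, -0.2652, 0.1243]
orientation: [0.003, 1.0, -0.001, 0.001]
contact_force: [0.2, -0.4, 0.0]
width: 0.0003
```

```bash
python3 - <<'E'
from h import *
st(); s=grab('side','s15')
a=cv2.resize(s['frame'][140:290,240:390],None,fx=4,fy=4,interpolation=cv2.INTER_CUBIC);cv2.imwrite('pics/s15z.png',a)
t=load('t14');tz=lambda u,v:(330+(u+.5)/5.9-.5,155+(v+.5)/5.9-.5)
print('cap',onz(t,*tz(254,206),.173))
E
```

```text
t 21.725 pos [ 573.8 -265.2  124.3] r 127.9 a_tool 3.305 F [ 0.19 -0.42  0.03] Ftan(shut dir) -0.19 w 0.3
cap [ 0.61283137 -0.05835677  0.173     ]
```

View pics/s15z.png

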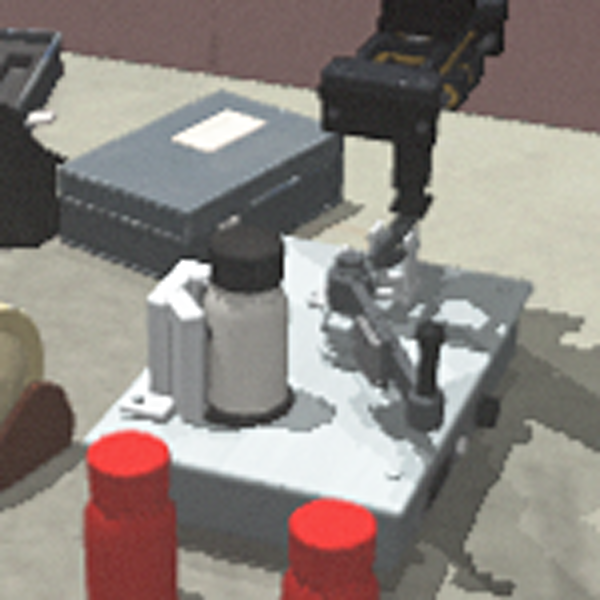

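The jar is at about (613,-58), 5 mm in front of the seat and inside the allowance. Now I'll press gently.

>>> {"api": "play_rows", "payload": {
  "rows": [
    {"tx": 0, "ty": 0, "tz": -5, "turn": 0, "claw": 0},
    {"tx": 0, "ty": 0, "tz": -7, "turn": 0, "claw": 0},
    {"tx": 0, "ty": 0, "tz": -9, "turn": 0, "claw": 0},
    {"tx": 0, "ty": 0, "tz": -11, "turn": 0, "claw": 0},
    {"tx": 0, "ty": 0, "tz": -12, "turn": 0, "claw": 0},
    {"tx": 0, "ty": 0, "tz": -13, "turn": 0, "claw": 0},
    {"tx": 0, "ty": 0, "tz": -14, "turn": 0, "claw": 0}
  ]
}}

```text
time: 22.65
position: [0.5737, -0.2662, 0.11]
orientation: [0.002, 1.0, -0.002, 0.001]
contact_force: [-0.7, -3.1, 4.5]
width: 0.0003
```

```bash
python3 - <<'E'
from h import *
st(); s=grab('side','s16')
a=cv2.resize(s['frame'][140:290,240:390],None,fx=4,fy=4,interpolation=cv2.INTER_CUBIC);cv2.imwrite('pics/s16z.png',a)
E
```

```text
t 22.65 pos [ 573.7 -266.2  110. ] r 128.9 a_tool 3.303 F [-0.74 -3.05  4.48] Ftan(shut dir) 0.73 w 0.3
```

View pics/s16z.png

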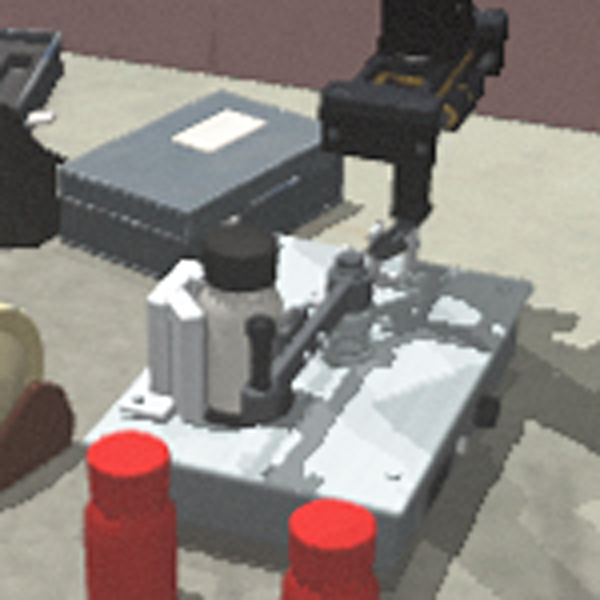

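The arm has swung shut on the jar. I'll lift off and check the end state.

>>> {"api": "play_rows", "payload": {
  "rows": [
    {"tx": 0, "ty": 0, "tz": 5, "turn": 0, "claw": 0},
    {"tx": 0, "ty": 0, "tz": 25, "turn": 0, "claw": 0},
    {"tx": 0, "ty": 0, "tz": 70, "turn": 0, "claw": 0},
    {"tx": 0, "ty": 0, "tz": 120, "turn": 0, "claw": 0},
    {"tx": -60, "ty": 0, "tz": 150, "turn": 0, "claw": 0},
    {"tx": -120, "ty": 0, "tz": 150, "turn": 0, "claw": 0},
    {"tx": -140, "ty": 0, "tz": 150, "turn": 0, "claw": 0},
    {"tx": -140, "ty": 0, "tz": 150, "turn": 0, "claw": 0}
  ]
}}

```text
time: 23.7
position: [0.4313, -0.2631, 0.2586]
orientation: [0.003, 1.0, 0.002, -0.001]
contact_force: [0.6, 0.4, 0.6]
width: 0.0006
```

```bash
python3 - <<'E'
from h import *
st(); t=grab('top','t17');s=grab('side','s17')
a=cv2.resize(s['frame'][140:290,240:390],None,fx=4,fy=4,interpolation=cv2.INTER_CUBIC);cv2.imwrite('pics/s17z.png',a)
a=cv2.resize(t['frame'][155:255,330:465],None,fx=5.9,fy=5.9,interpolation=cv2.INTER_CUBIC)
cv2.imwrite('pics/t17z.png',a)
E
```

```text
t 23.7 pos [ 431.3 -263.1  258.6] r 190.4 a_tool 2.458 F [0.59 0.37 0.64] Ftan(shut dir) -0.11 w 0.6
```

View pics/s17z.png

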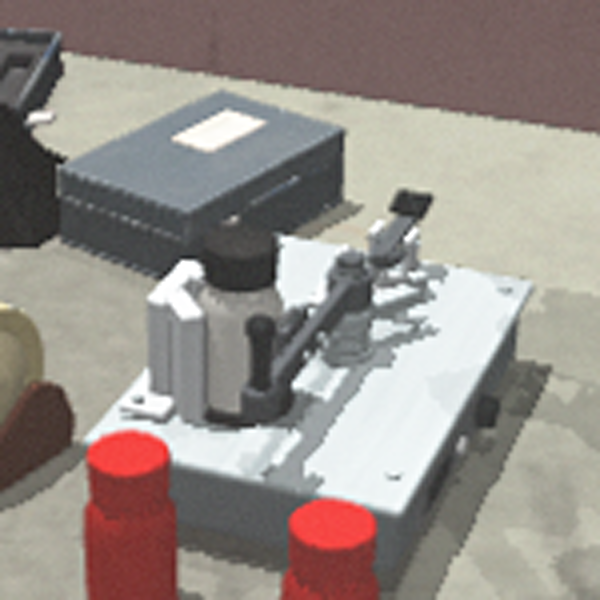

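View pics/t17z.png

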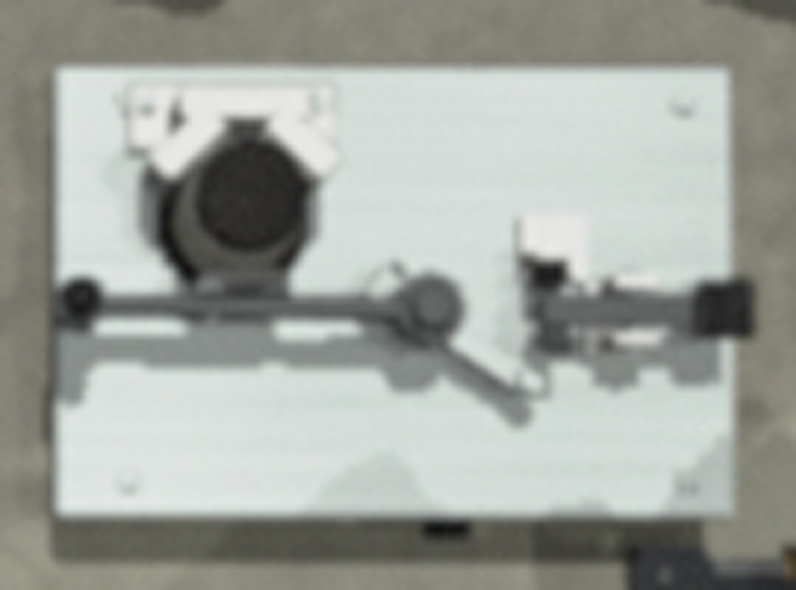

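```bash
python3 - <<'E'
from h import *
t=load('t17');t0=load('top0')
tz=lambda u,v:(330+(u+.5)/5.9-.5,155+(v+.5)/5.9-.5)
print('cap',onz(t,*tz(250,193),.173)); k=onz(t,*tz(82,297),.167)[:2]*1000-C; print('a',np.arctan2(-k[0],k[1])+.166)
d=cv2.absdiff(t['frame'],t0['frame'])[170:290,190:335].max(2)
n,l,s,c=cv2.connectedComponentsWithStats((d>50).astype(np.uint8)); print([(s[i].tolist()) for i in range(1,n) if s[i,4]>15])
print(arm.sign_off())
E
```

```text
cap [ 0.61820287 -0.05683695  0.173     ]
a 0.14549112680056478
[[56, 36, 24, 33, 568]]
the job is handed in; nothing more can be done
None
```

The black-capped jar is clamped in the shaker and the job is handed in, at about 24 s of the 72 s allowed. I got no verdict back, and the checks below are from the cameras and the tool's force reading.

**What I did**
- **Opening the arm:** I hooked the knob with half-closed fingers and drew the arm back in small steps. When I eased back, the force on the fingers fell away, so the catch had it. I then let go, and the camera showed the arm staying open.
- **Placing the jar:** I gripped it by the cap, lowered it onto the rubber disc in the V-block, and let go with the arm still held open.
- **Closing the arm:** I pressed the thumb pad straight down about 5 mm with roughly 5 N. The arm swung shut on the jar, and I lifted clear.

**Last checks**
- **Jar:** the cap centre is at (0.618, -0.057), within about 2 mm of the measured seat. Before the arm shut it was about 5 mm in front of the seat, and the arm pushed it home.
- **Arm and pad:** the arm is at about 0.15 rad, as expected when shut on a jar, and the thumb pad is back up.
- **Bystanders:** in the top view, the only change among the jar, bottles, cell and vial is the jar's empty place and its shadow.

**What did not go as planned**
- My first back-off test wrongly suggested the catch had not taken, because I had not backed off far enough.
- I therefore drew the arm on once more, pressing lightly against the buffer with about 16 N in all at the knob. That is below the 20 N limit, but it was not a stop exactly at the catch.
- I could not measure how hard the arm now presses the jar.

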